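Fetch the reference block from behind the objective canisters

TASK

The steel hardness reference block is hemmed in by three lens canisters in the tray. First stand all three canisters on the dark rubber mat, then lay the block flat in the middle of the white disc on the XY stage, and only then stand each canister back in the middle of the tray pad of its own colour. Do not knock any canister over.

Things in the scene. Friction and masses are not known exactly. Their poses are not given: they have to be found in the camera images.
- can_red_mid (a point): Loose objective-lens canister with a red cap: upright plastic cylinder, 40 mm diameter, 100 mm tall, about 150 g, black body, the top 27 mm red. This point is its centre, 50 mm above its underside; z up. It starts standing on the red pad.
- can_yellow_mid (a point): Loose objective-lens canister with a yellow cap: upright plastic cylinder, 40 mm diameter, 100 mm tall, about 150 g, black body, the top 27 mm yellow. This point is its centre, 50 mm above its underside; z up. It starts standing on the yellow pad.
- can_blue_mid (a point): Loose objective-lens canister with a blue cap: upright plastic cylinder, 40 mm diameter, 100 mm tall, about 150 g, black body, the top 27 mm blue. This point is its centre, 50 mm above its underside; z up. It starts standing on the blue pad.
- block_mid (a point): Loose hardness reference block: bright steel disc, 50 mm diameter, 16 mm thick, about 240 g, lying flat on the bare tray floor (5 mm above the table) between the three canisters, about 15 mm from two of them and 20 mm from the third. This point is its centre, 8 mm above its underside; z up.
- pad_red: Fixed round red pad, 60 mm diameter, 2 mm thick, in the green tray (205 by 165 mm, rim 10 mm above the table; a white specimen 20 mm tall stands in one corner): the place of the canister with the red cap. Origin at the centre of its underside, on the tray floor, 5 mm above the table. z up; its x and y axes are parallel to the tray's short and long sides.
- pad_yellow: Fixed round yellow pad, 60 mm diameter, 2 mm thick, in the green tray (205 by 165 mm, rim 10 mm above the table; a white specimen 20 mm tall stands in one corner): the place of the canister with the yellow cap. Origin at the centre of its underside, on the tray floor, 5 mm above the table. z up; its x and y axes are parallel to the tray's short and long sides.
- pad_blue: Fixed round blue pad, 60 mm diameter, 2 mm thick, in the green tray (205 by 165 mm, rim 10 mm above the table; a white specimen 20 mm tall stands in one corner): the place of the canister with the blue cap. Origin at the centre of its underside, on the tray floor, 5 mm above the table. z up; its x and y axes are parallel to the tray's short and long sides.
- mat: Fixed flat dark rubber mat on the table, 230 mm along its x by 130 mm along its y, 3 mm thick, empty at the start: the side area. Origin at the centre of its underside, on the table; z up.
- stage: Fixed dark XY stage with two micrometer heads that stick out from its sides, below its top (one to its +x, one to its -y, out to 107 mm from its centre, no higher than 33 mm). Flat square top 120 by 120 mm, 40 mm above the table, with a white disc of 66 mm diameter painted in its middle. Origin at the centre of its underside, on the table, straight below the white disc's centre; z up.
Things that resemble listed ones, but are neither listed nor needed, are in the scene too. What is shaped like the part that bears can_yellow_mid but green or turquoise is not meant.

How it is judged:
By the outcome, as a careful person would: the job done as asked, in the order asked, and still so for the second after the job is handed in, with the robot touching nothing.
It also fails if it takes over 136 s, if anything falls off the work surface, if the arm or the gripper's body presses on something with over 40 N, if the wrist force passes 120 N, or if a joint passes its speed limit or range.

ROBOT

A 6-joint arm with a two-finger parallel gripper is mounted at the origin on the work surface. World frame = base frame: x ahead of the robot, y to its left, z up, the work surface at z = 0. Lengths are in m, angles in rad, forces in N, time in s.
With the tool pointing down it reaches from about 0.375 to 0.9 m from the base axis. Payload 3.1 kg.
Tool frame: the origin (TCP) lies on the centre line of the jaws, within the pads' length; the fingertips stand 17 mm ahead of it and the grasp point (between the pads) lies 2 mm behind it; x points along the fingers, z is the direction in which the jaws open and shut, and the axes are right-handed (so a half turn about x gives the same grasp; the last joint's range is limited). The gripper opens to 87 mm and grips with 3 to 60 N. Pads are 19 mm wide; open, the fingers measure 117 mm over their backs; the gripper's body (75 mm by 190 mm) begins 51 mm behind the grasp point.
Start: joints at [1.05, 0.527, 1.433, -0, 1.181, -0.178], TCP at [0.209, 0.589, 0.24] pointing down, gripper open.
Joint ranges: [-3.08, 3.08], [-0.75, 2.2], [0.22, 2.44], [-1.43, 4.57], [0, 2.65], [-2.85, 2.85]. Speed limits (rad/s): [2.79, 2.79, 3.14, 3.14, 3.14, 3.14].

INTERFACE

Orientations are given as a unit quaternion [x, y, z, w].
In Python, from cell import env gives the robot as it stands.
- The arm moves only by the tool move_arm, never from a script. Its argument "steps" is a list of rows, each an object with "dp": the shift along the world's x, y, z in units of 30 mm (1.0 is 30 mm), a list of three; "delta_rot": the turn, a rotation vector about the world's x, y, z in units of 6 degrees (1.0 is 6 degrees), a list of three; "fingers": the finger opening in mm, from 0 to 87. A call has 1 to 8 rows; each row is the pose to reach, as a shift and turn from the pose commanded when the call began; what a row does not reach only later rows make up. A row lasts 1/12 s, in which the tool goes at most 41.7 mm and 7.16 degrees, less where a joint would pass 70% of its speed; a pose out of reach is approached as far as the arm can. A call with a gripper value outside its range is refused whole. The fingers move at their own pace and stop on an object; "newtons" is the grip in N (left out, the last holds). Time passes only in rows, so rows that repeat a pose let the fingers close. It gives the time, the measured TCP pose, the force and the opening at its end, in the units of the state.
- env.state(): the state, without advancing time (a new reading comes with each control period).
- env.snapshot(name): name is "scene" or "top" or "wrist"; returns the picture (420x560x3 uint8, red, green, blue); there is no depth.
- env.camera_info(name): a dict with "fx", "fy", "cx", "cy" (pixels), "pose" (4x4, takes a point from camera to world coordinates). Camera axes: x right, y down, z forward; pixel columns grow to the right and rows downward; lengths in m; the calibration is good to about 2 mm. A picture is of the moment at which its call begins: read the wrist's pose just before it. camera_info takes no time and is no camera call; for the wrist camera it gives the pose at the moment of the call.
- env.close_job(): hands the job in, once; it reports no verdict.
The state is a dict: "clock": time; "joints": joint angles; "qd": joint speeds; "effort": joint torques, N m; "tcp_pos": TCP position; "tcp_rot": TCP orientation; "ft_force": force on the tool from outside, world axes, zero at the start; "moment": the same for the moment, N m; "width": finger opening in m.
Only numpy, scipy, OpenCV 4.12 (cv2) and the standard library are available. Lean on these libraries where they do the work, as an engineer would, in place of code of your own. Each camera call takes 0.05 s, during which the arm holds its last target. There are 200 camera calls.

## Working session

There is one attempt and no reset: what is moved stays moved. The work goes in short steps, Python scripts to look and compute and a tool call to move; the robot and the scene stay as the last step left them, time stands still between calls to the robot, and variables do not carry over. Pictures are saved under pics/ and viewed, about 12 in all and at most 16, crops included, and the job is handed in when it is done.

Besides the shell and the picture viewer there is one more tool, called after "Emit:" as name(argument=value, ...), one argument or row to a line, values as JSON. move_arm: Moves the arm, as the interface text tells. Its arguments: {"type":"object","properties":{"steps":{"type":"array","items":{"type":"object","properties":{"dp":{"type":"array","items":{"type":"number"}},"delta_rot":{"type":"array","items":{"type":"number"}},"fingers":{"type":"number"}}}},"newtons":{"type":"number"}},"required":["steps"]}

```bash
mkdir -p pics; ls
cat > h.py <<'E'
import numpy as np, cv2
from cell import env
def snap(name,fn):
    im=env.snapshot(name); cv2.imwrite('pics/'+fn,im[:,:,::-1]); return im
def ray(name,u,v,z,info=None):
    c=info or env.camera_info(name); T=np.array(c['pose'])
    d=T[:3,:3]@[(u-c['cx'])/c['fx'],(v-c['cy'])/c['fy'],1]
    return T[:3,3]+d*(z-T[2,3])/d[2]
def proj(name,p,info=None):
    c=info or env.camera_info(name); T=np.array(c['pose'])
    q=T[:3,:3].T@(np.array(p)-T[:3,3]); return c['fx']*q[0]/q[2]+c['cx'],c['fy']*q[1]/q[2]+c['cy']
E
python3 - <<'E'
from h import *
a=snap('top','top0.png');b=snap('scene','scene0.png')
for n in('top','scene','wrist'): print(n,{k:np.round(v,3).tolist() for k,v in env.camera_info(n).items()})
print(env.state())
E
```

```text
pics
top {'fx': 433.62, 'fy': 433.62, 'cx': 281.509, 'cy': 209.366, 'pose': [[-0.026, -0.983, 0.183, 0.397], [-1.0, 0.027, 0.002, 0.022], [-0.007, -0.183, -0.983, 0.781], [0.0, 0.0, 0.0, 1.0]]}
scene {'fx': 435.682, 'fy': 435.682, 'cx': 274.721, 'cy': 208.37, 'pose': [[0.296, 0.497, -0.816, 1.235], [0.955, -0.172, 0.241, -0.193], [-0.021, -0.85, -0.526, 0.512], [0.0, 0.0, 0.0, 1.0]]}
wrist {'fx': 339.953, 'fy': 339.953, 'cx': 275.768, 'cy': 212.319, 'pose': [[0.334, 0.905, 0.262, 0.138], [0.943, -0.32, -0.095, 0.613], [-0.002, 0.279, -0.96, 0.383], [0.0, 0.0, 0.0, 1.0]]}
{'clock': 0.1, 'joints': array([ 1.05054020e+00,  5.28412895e-01,  1.43376530e+00, -2.65841296e-05,
        1.18144554e+00, -1.78507379e-01]), 'qd': array([-0.00108525, -0.00231265, -0.00282761,  0.00101429,  0.00112173,
       -0.00023785]), 'effort': array([-4.40433869e-04, -4.40988994e+01, -1.77151376e+01,  6.34577125e-02,
        5.33505587e-02, -5.68507085e-05]), 'tcp_pos': array([0.20912082, 0.58830002, 0.23864792]), 'tcp_rot': array([-0.40801007,  0.57838514,  0.40738776,  0.57709066]), 'ft_force': array([-0.1753453 ,  0.37368035,  1.36877489]), 'moment': array([-0.01585167,  0.02252198, -0.00496839]), 'width': 0.08720178873899521}
```

View pics/top0.png

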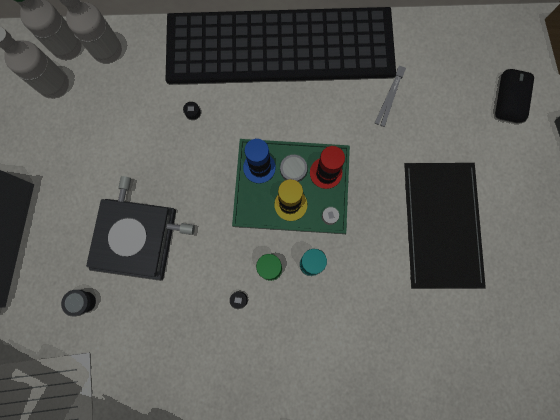

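View pics/scene0.png

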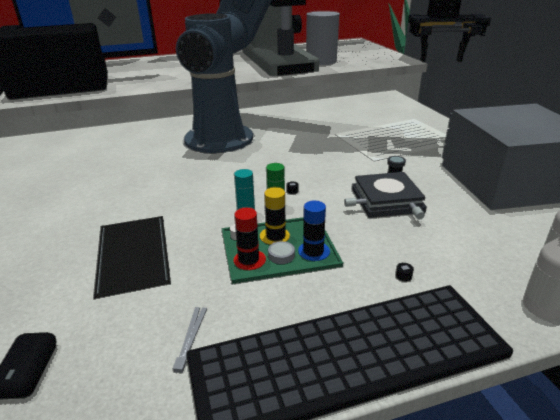

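The top view shows the tray (235-350, 140-233) with the blue (257,150), red (331,158) and yellow (290,192) canisters and the steel block (293,167). The mat is at (445,225) and the stage disc at (127,237). The green (269,266) and turquoise (313,262) cans are lookalikes outside the tray, so they aren't meant. The dark box on the left is not the mat. I'll confirm this in a crop.

Run:
```python
from h import *
im=cv2.imread('pics/top0.png')
cv2.imwrite('pics/c0.png',cv2.resize(im[130:285,225:360],None,fx=3.8,fy=3.8,interpolation=cv2.INTER_CUBIC))
P=lambda u,v,z:np.round(ray('top',u,v,z),4)
print('mat',[P(*q,.003) for q in((405,163),(474,163),(485,288),(412,288))])
print('disc',P(127,237,.04),'tray',[P(*q,.01) for q in((239,140),(350,145),(347,233),(233,227))])
print('block',P(293,167,.021)); print('stage',[P(*q,.04) for q in((103,200),(176,208),(161,278),(88,269))])
print('grn',P(269,267,.1),'tq',P(313,262,.1))
```

```text
mat [array([ 0.6235, -0.2082,  0.003 ]), array([ 0.6199, -0.3359,  0.003 ]), array([ 0.3917, -0.3308,  0.003 ]), array([ 0.3951, -0.2027,  0.003 ])]
disc [0.4942 0.2906 0.04  ] tray [array([0.6746, 0.0992, 0.01  ]), array([ 0.659 , -0.1069,  0.01  ]), array([ 0.4947, -0.0925,  0.01  ]), array([0.5111, 0.1114, 0.01  ])]
block [6.165e-01 5.000e-04 2.100e-02]
stage [array([0.5605, 0.3352, 0.04  ]), array([0.5428, 0.207 , 0.04  ]), array([0.4228, 0.2302, 0.04  ]), array([0.4412, 0.3549, 0.04  ])]
grn [0.4333 0.0451 0.1   ] tq [ 0.4392 -0.0238  0.1   ]
```

View pics/c0.png

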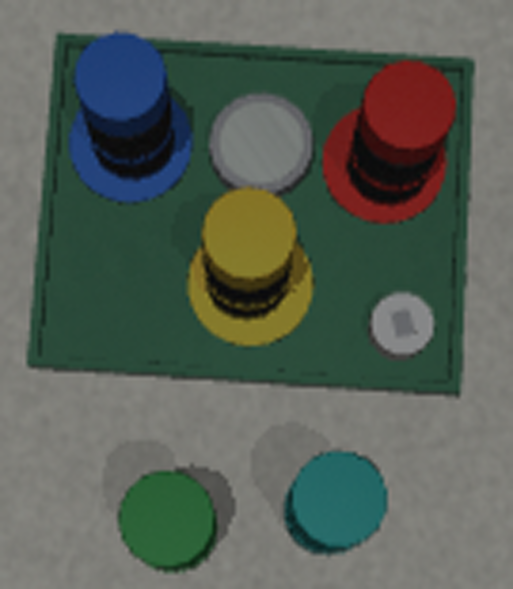

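Run:
```python
from h import *
Q=lambda x,y,z:np.round(ray('top',225+x/3.8,130+y/3.8,z),4)
for n,c,p in(('blue',(120,76),(131,142)),('red',(409,105),(385,161)),('yel',(250,233),(251,283))): print(n,'cap',Q(*c,.107),'pad',Q(*p,.007))
b=Q(260,141,.021);print('block',b,'spec',Q(402,323,.025))
for n,c in(('blue',(120,76)),('red',(409,105)),('yel',(250,233))): d=Q(*c,.107)[:2]-b[:2];print(n,d,np.hypot(*d)-.045,np.degrees(np.arctan2(d[1],d[0])))
for z in(.08,.1): print(Q(168,520,z),Q(336,500,z))
from scipy.spatial.transform import Rotation as R
print(R.from_quat(env.state()['tcp_rot']).as_matrix().round(3))
# tray axes
t=[Q(*q,.01) for q in((57,35),(473,60),(459,394),(30,366))]; print(t)
```

```text
blue cap [0.6219 0.0611 0.107 ] pad [0.6216 0.0621 0.007 ]
red cap [ 0.6056 -0.0616  0.107 ] pad [ 0.6086 -0.0609  0.007 ]
yel cap [0.5517 0.0077 0.107 ] pad [0.55   0.0058 0.007 ]
block [ 6.163e-01 -3.000e-04  2.100e-02] spec [ 0.5256 -0.0634  0.025 ]
blue [0.0056 0.0614] 0.01665484571386098 84.78874413841322
red [-0.0107 -0.0613] 0.017226843082386874 -99.90130373868169
yel [-0.0646  0.008 ] 0.02009347125480404 172.94048946803684
[0.4346 0.0454 0.08  ] [ 0.4411 -0.0258  0.08  ]
[0.4335 0.0448 0.1   ] [ 0.4399 -0.0244  0.1   ]
[[-0.001 -0.942  0.335]
 [-0.002  0.335  0.942]
 [-1.     0.    -0.002]]
[array([0.6761, 0.0974, 0.01  ]), array([ 0.6575, -0.1059,  0.01  ]), array([ 0.4936, -0.0903,  0.01  ]), array([0.5123, 0.1115, 0.01  ])]
```

Positions fit the description: gaps block-to-can are 17, 17 and 20 mm, and caps and pads agree within 3 mm. I'll move to a wrist-camera view near the stage on the way.

Emit:
move_arm(
  steps=[
    {"dp": [7, -8, 2]},
    {"dp": [7, -8, 2]},
    {"dp": [7, -8, 2]},
    {"dp": [7, -8, 2]},
    {"dp": [7, -8, 2]},
    {"dp": [7, -8, 2]},
    {"dp": [7, -8, 2]},
    {"dp": [7, -8, 2]},
  ],
)

```text
validation failed for argument at $.st...
```

```bash
cat >> h.py <<'E'
def wsnap(fn):
    import pickle; c=env.camera_info('wrist'); im=snap('wrist',fn); pickle.dump(c,open('pics/'+fn+'.pkl','wb')); s=env.state(); print(s['clock'],s['tcp_pos'].round(4)); return im,c
def load(fn):
    import pickle; return pickle.load(open('pics/'+fn+'.pkl','rb'))
def W(fn,u,v,z): return np.round(ray('',u,v,z,load(fn)),4)
E
python3 - <<'E'
from h import *
wsnap('w1.png')
E
```

```text
0.15 [0.2092 0.5884 0.2388]
```

View pics/w1.png

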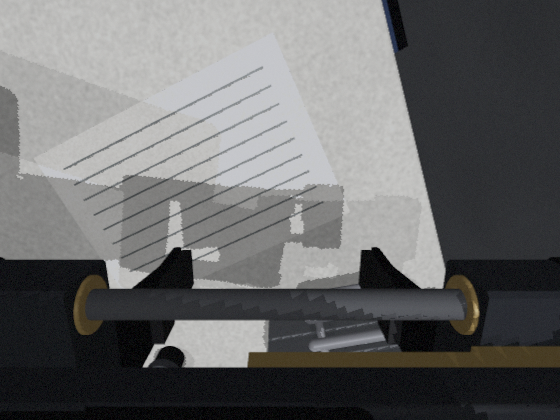

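The wrist view shows paper and table; the fingertips are near (180,255) and (370,255), and the gripper body covers the rows below 260. The move was refused, probably because keys were missing.

Emit:
move_arm(
  steps=[
    {"dp": [7, -8, 2], "delta_rot": [0, 0, 0], "fingers": 87},
    {"dp": [7, -8, 2], "delta_rot": [0, 0, 0], "fingers": 87},
    {"dp": [7, -8, 2], "delta_rot": [0, 0, 0], "fingers": 87},
    {"dp": [7, -8, 2], "delta_rot": [0, 0, 0], "fingers": 87},
    {"dp": [7, -8, 2], "delta_rot": [0, 0, 0], "fingers": 87},
    {"dp": [7, -8, 2], "delta_rot": [0, 0, 0], "fingers": 87},
    {"dp": [7, -8, 2], "delta_rot": [0, 0, 0], "fingers": 87},
    {"dp": [7, -8, 2], "delta_rot": [0, 0, 0], "fingers": 87},
  ],
  newtons=25,
)

```text
clock: 0.82
tcp_pos: [0.4211, 0.3465, 0.3]
tcp_rot: [-0.408, 0.578, 0.407, 0.578]
ft_force: [-0.2, 1.0, -0.3]
width: 0.0872
```

Emit:
move_arm(
  steps=[
    {"dp": [2.5, -2, 0], "delta_rot": [0, 0, 0], "fingers": 87},
    {"dp": [2.5, -2, 0], "delta_rot": [0, 0, 0], "fingers": 87},
    {"dp": [2.5, -2, 0], "delta_rot": [0, 0, 0], "fingers": 87},
    {"dp": [2.5, -2, 0], "delta_rot": [0, 0, 0], "fingers": 87},
  ],
)

```text
clock: 1.15
tcp_pos: [0.4974, 0.2863, 0.2992]
tcp_rot: [-0.407, 0.579, 0.406, 0.579]
ft_force: [0.2, 0.3, 0.8]
width: 0.087
```

Run:
```python
from h import *
wsnap('w2.png')
```

```text
1.2 [0.4952 0.2877 0.299 ]
```

View pics/w2.png

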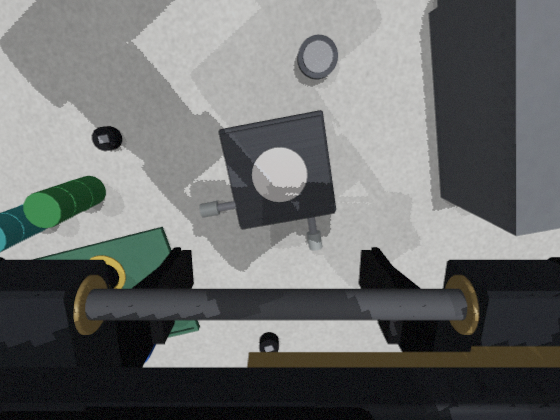

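Emit:
move_arm(
  steps=[
    {"dp": [3, -9.5, 0], "delta_rot": [0, 0, 0], "fingers": 87},
    {"dp": [3, -9.5, 0], "delta_rot": [0, 0, 0], "fingers": 87},
    {"dp": [3, -9.5, 0], "delta_rot": [0, 0, 0], "fingers": 87},
    {"dp": [3, -9.5, 0], "delta_rot": [0, 0, 0], "fingers": 87},
    {"dp": [3, -9.5, 0], "delta_rot": [0, 0, 0], "fingers": 87},
    {"dp": [3, -9.5, 0], "delta_rot": [0, 0, 0], "fingers": 87},
    {"dp": [3, -9.5, 0], "delta_rot": [0, 0, 0], "fingers": 87},
    {"dp": [3, -9.5, 0], "delta_rot": [0, 0, 0], "fingers": 87},
  ],
)

```text
clock: 1.87
tcp_pos: [0.5858, -0.0003, 0.2994]
tcp_rot: [-0.408, 0.579, 0.406, 0.578]
ft_force: [-0.3, 0.4, 0.2]
width: 0.087
```

Run:
```python
from h import *
wsnap('w3.png')
```

```text
1.9167 [0.5852 0.0011 0.2992]
```

View pics/w3.png

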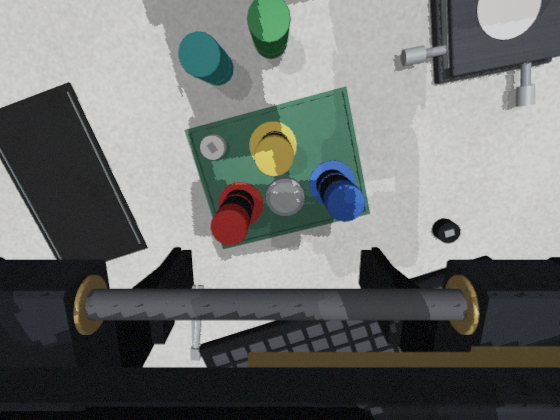

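w2 shows the stage with its disc at (280,174). w3 shows the tray with the red (230,226), yellow (274,154) and blue (346,203) caps and the block (285,196). I'll enlarge w3 to measure them.

Run:
```python
from h import *
im=cv2.imread('pics/w3.png')
cv2.imwrite('pics/c3.png',cv2.resize(im[80:255,180:375],None,fx=3.4,fy=3.4,interpolation=cv2.INTER_CUBIC)[:600])
g=cv2.imread('pics/w2.png').min(2); 
n,l,s,c=cv2.connectedComponentsWithStats((g[140:210,245:320]>150).astype(np.uint8)); i=1+s[1:,4].argmax(); print(s[i],c[i]+[245,140],W('w2.png',*(c[i]+[245,140]),.04))
im=cv2.imread('pics/w3.png');
print(W('w3.png',0,0,0))
```

```text
[   8    8   54   46 1771] [279.29079616 168.94692264] [0.4874 0.2935 0.04  ]
[ 0.2894 -0.2332  0.    ]
```

View pics/c3.png

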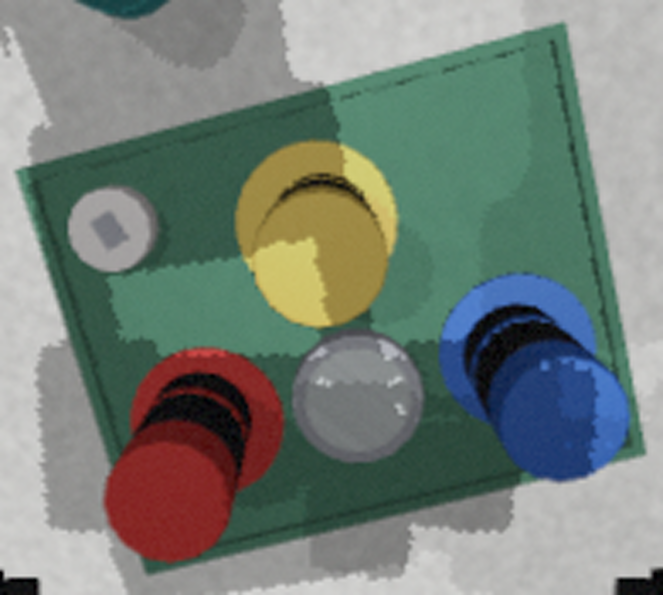

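Run:
```python
from h import *
Q=lambda x,y,z:W('w3.png',180+x/3.4,80+y/3.4,z)[:2]
print('disc',W('w2.png',280,174.5,.04))
for n,c,p in(('red',(169,498),(206,423)),('yel',(319.5,258),(316,221)),('blue',(562,413),(518,351))): print(n,Q(*c,.107),Q(*p,.007))
print('block',Q(358,398,.021))
```

```text
disc [0.494  0.2921 0.04  ]
red [ 0.6052 -0.0597] [ 0.6083 -0.0596]
yel [0.5517 0.0087] [0.5496 0.0073]
blue [0.6199 0.0617] [0.622  0.0637]
block [6.155e-01 5.000e-04]
```

Emit:
move_arm(
  steps=[
    {"dp": [0.7, -2.1, -1], "delta_rot": [0, 0, 0], "fingers": 64},
    {"dp": [0.7, -2.1, -2], "delta_rot": [0, 0, 0], "fingers": 64},
    {"dp": [0.7, -2.1, -3], "delta_rot": [0, 0, 0], "fingers": 64},
    {"dp": [0.7, -2.1, -4], "delta_rot": [0, 0, 0], "fingers": 64},
    {"dp": [0.7, -2.1, -5], "delta_rot": [0, 0, 0], "fingers": 64},
    {"dp": [0.7, -2.1, -5], "delta_rot": [0, 0, 0], "fingers": 64},
    {"dp": [0.7, -2.1, -5], "delta_rot": [0, 0, 0], "fingers": 64},
  ],
)

```text
clock: 2.5
tcp_pos: [0.6037, -0.0564, 0.1483]
tcp_rot: [-0.407, 0.578, 0.41, 0.576]
ft_force: [0.8, -0.6, 0.2]
width: 0.0646
```

Run:
```python
from h import *
s=env.state();print(s['clock'],s['tcp_pos'],s['tcp_rot'],s['width'])
wsnap('w4.png')
for z in (.107,): print(proj('',(.6054,-.0607,z),load('w4.png')))
```

```text
2.5 [ 0.6037094  -0.05635924  0.14826173] [-0.40668232  0.5783219   0.40994733  0.57627811] 0.06455081619680095
2.55 [ 0.6055 -0.0571  0.1502]
(np.float64(271.1415331595868), np.float64(252.80977499431907))
```

View pics/w4.png

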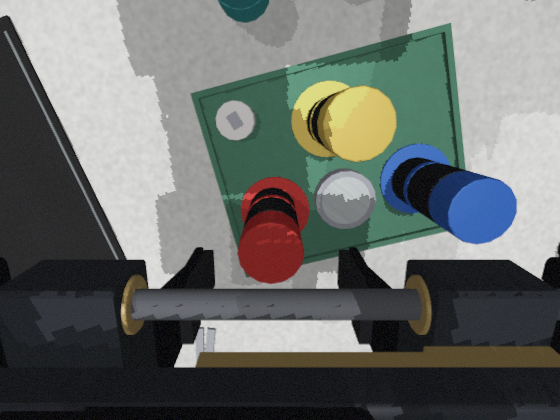

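The red cap is at (270,252), where it was predicted. I'll descend and grip it.

Emit:
move_arm(
  steps=[
    {"dp": [0, -0.07, -0.8], "delta_rot": [0, 0, 0], "fingers": 64},
    {"dp": [0, -0.07, -1.6], "delta_rot": [0, 0, 0], "fingers": 64},
    {"dp": [0, -0.07, -2.4], "delta_rot": [0, 0, 0], "fingers": 64},
    {"dp": [0, -0.07, -2.4], "delta_rot": [0, 0, 0], "fingers": 64},
    {"dp": [0, -0.07, -2.4], "delta_rot": [0, 0, 0], "fingers": 35},
    {"dp": [0, -0.07, -2.4], "delta_rot": [0, 0, 0], "fingers": 35},
    {"dp": [0, -0.07, -2.4], "delta_rot": [0, 0, 0], "fingers": 35},
    {"dp": [0, -0.07, -2.4], "delta_rot": [0, 0, 0], "fingers": 35},
  ],
  newtons=25,
)

```text
clock: 3.22
tcp_pos: [0.6068, -0.0614, 0.0797]
tcp_rot: [-0.409, 0.577, 0.407, 0.579]
ft_force: [-0.4, -0.5, 0.6]
width: 0.0452
```

Emit:
move_arm(
  steps=[
    {"dp": [0, 0, 0], "delta_rot": [0, 0, 0], "fingers": 35},
    {"dp": [0, 0, 0], "delta_rot": [0, 0, 0], "fingers": 35},
    {"dp": [0, 0, 0.4], "delta_rot": [0, 0, 0], "fingers": 35},
    {"dp": [0, 0, 1], "delta_rot": [0, 0, 0], "fingers": 35},
    {"dp": [0, 0, 1.8], "delta_rot": [0, 0, 0], "fingers": 35},
    {"dp": [0, 0, 2.6], "delta_rot": [0, 0, 0], "fingers": 35},
    {"dp": [0, 0, 3], "delta_rot": [0, 0, 0], "fingers": 35},
    {"dp": [0, 0, 3], "delta_rot": [0, 0, 0], "fingers": 35},
  ],
)

```text
clock: 3.88
tcp_pos: [0.6072, -0.0618, 0.1712]
tcp_rot: [-0.409, 0.576, 0.406, 0.579]
ft_force: [0.7, 0.3, -2.4]
width: 0.0393
```

Emit:
move_arm(
  steps=[
    {"dp": [-0.4, -0.5, 0], "delta_rot": [0, 0, 0], "fingers": 35},
    {"dp": [-1.2, -1.4, 0], "delta_rot": [0, 0, 0], "fingers": 35},
    {"dp": [-2, -2.4, 0], "delta_rot": [0, 0, 0], "fingers": 35},
    {"dp": [-2.8, -3.4, 0], "delta_rot": [0, 0, 0], "fingers": 35},
    {"dp": [-3.6, -4.4, 0], "delta_rot": [0, 0, 0], "fingers": 35},
    {"dp": [-4.5, -5.4, 0], "delta_rot": [0, 0, 0], "fingers": 35},
    {"dp": [-5.3, -6.4, 0], "delta_rot": [0, 0, 0], "fingers": 35},
    {"dp": [-5.8, -7, 0], "delta_rot": [0, 0, 0], "fingers": 35},
  ],
)

```text
clock: 4.55
tcp_pos: [0.4285, -0.2731, 0.1668]
tcp_rot: [-0.406, 0.579, 0.408, 0.578]
ft_force: [1.1, -0.3, -0.9]
width: 0.0396
```

Emit:
move_arm(
  steps=[
    {"dp": [0, 0, -0.4], "delta_rot": [0, 0, 0], "fingers": 35},
    {"dp": [0, 0, -1.2], "delta_rot": [0, 0, 0], "fingers": 35},
    {"dp": [0, 0, -2], "delta_rot": [0, 0, 0], "fingers": 35},
    {"dp": [0, 0, -2.6], "delta_rot": [0, 0, 0], "fingers": 35},
    {"dp": [0, 0, -2.9], "delta_rot": [0, 0, 0], "fingers": 35},
    {"dp": [0, 0, -3], "delta_rot": [0, 0, 0], "fingers": 35},
    {"dp": [0, 0, -3], "delta_rot": [0, 0, 0], "fingers": 35},
  ],
)

```text
clock: 5.13
tcp_pos: [0.431, -0.2708, 0.0767]
tcp_rot: [-0.407, 0.578, 0.408, 0.578]
ft_force: [0.1, 0.1, -2.4]
width: 0.0396
```

Run:
```python
from h import *
s=env.state();print(s['clock'],s['tcp_pos'],s['tcp_rot'],s['ft_force'],s['width'])
snap('top','t5.png');snap('scene','s5.png');wsnap('w5.png')
a=cv2.imread('pics/s5.png')[180:330,60:300];b=cv2.imread('pics/t5.png')[110:310,280:520]
a=cv2.resize(a,None,fx=1.6,fy=1.6,interpolation=cv2.INTER_CUBIC);b=cv2.resize(b,(384,320))
cv2.imwrite('pics/m5.png',np.vstack([a,b]))
```

```text
5.1333 [ 0.43098321 -0.27080551  0.07672319] [-0.40690967  0.57788913  0.40849574  0.57758108] [ 0.1095232   0.10160437 -2.44538034] 0.039581662368277995
5.2833 [ 0.432  -0.2717  0.0784]
```

View pics/m5.png

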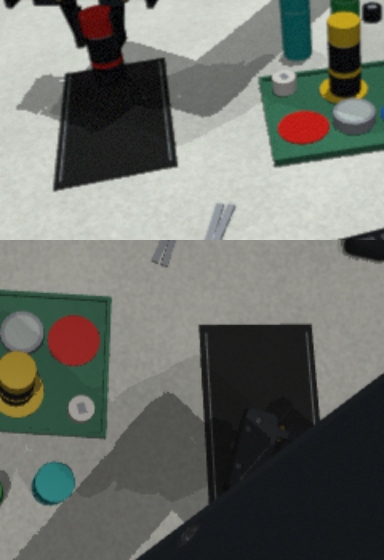

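Run:
```python
from h import *
print('can front bottom px', proj('scene',(.451,-.271,.007)), 'mat edge', proj('scene',(.393,-.27,.003)))
hsv=cv2.cvtColor(cv2.imread('pics/t5.png'),cv2.COLOR_BGR2HSV)
m=(((hsv[...,0]<8)|(hsv[...,0]>172))&(hsv[...,1]>130)).astype(np.uint8)
n,l,s,c=cv2.connectedComponentsWithStats(m)
for i in range(1,n):
  if s[i,4]>100: print(s[i],c[i],ray('top',*c[i],.007))
```

```text
can front bottom px (np.float64(129.22184608582205), np.float64(234.38917925948547)) mat edge (np.float64(129.4338327273565), np.float64(221.09018886552963))
[310 157  32  32 807] [325.53655514 172.40520446] [ 0.60852728 -0.05950935  0.007     ]
```

Emit:
move_arm(
  steps=[
    {"dp": [0, 0, -0.06], "delta_rot": [0, 0, 0], "fingers": 35},
    {"dp": [0, 0, -0.12], "delta_rot": [0, 0, 0], "fingers": 35},
    {"dp": [0, 0, -0.12], "delta_rot": [0, 0, 0], "fingers": 35},
    {"dp": [0, 0, -0.12], "delta_rot": [0, 0, 0], "fingers": 64},
    {"dp": [0, 0, -0.12], "delta_rot": [0, 0, 0], "fingers": 64},
    {"dp": [0, 0, -0.12], "delta_rot": [0, 0, 0], "fingers": 64},
    {"dp": [0, 0, -0.12], "delta_rot": [0, 0, 0], "fingers": 64},
    {"dp": [0, 0, -0.12], "delta_rot": [0, 0, 0], "fingers": 64},
  ],
)

```text
clock: 5.95
tcp_pos: [0.4314, -0.2713, 0.0739]
tcp_rot: [-0.408, 0.578, 0.408, 0.578]
ft_force: [-0.1, -0.0, -0.8]
width: 0.0614
```

Emit:
move_arm(
  steps=[
    {"dp": [0, 0, 0.5], "delta_rot": [0, 0, 0], "fingers": 64},
    {"dp": [0, 0, 1.3], "delta_rot": [0, 0, 0], "fingers": 64},
    {"dp": [0, 0, 2.5], "delta_rot": [0, 0, 0], "fingers": 64},
    {"dp": [0, 0, 3.1], "delta_rot": [0, 0, 0], "fingers": 64},
    {"dp": [0, 0, 3.1], "delta_rot": [0, 0, 0], "fingers": 64},
  ],
)

```text
clock: 6.37
tcp_pos: [0.4334, -0.2731, 0.1707]
tcp_rot: [-0.411, 0.577, 0.405, 0.578]
ft_force: [0.9, 0.0, 0.4]
width: 0.0636
```

Emit:
move_arm(
  steps=[
    {"dp": [0.5, 1, 0], "delta_rot": [0, 0, 0], "fingers": 64},
    {"dp": [4, 9.3, 0], "delta_rot": [0, 0, 0], "fingers": 64},
    {"dp": [4, 9.3, 0], "delta_rot": [0, 0, 0], "fingers": 64},
    {"dp": [4, 9.3, 0], "delta_rot": [0, 0, 0], "fingers": 64},
    {"dp": [4, 9.3, 0], "delta_rot": [0, 0, 0], "fingers": 64},
    {"dp": [4, 9.3, 0], "delta_rot": [0, 0, 0], "fingers": 64},
    {"dp": [4, 9.3, 0], "delta_rot": [0, 0, 0], "fingers": 64},
    {"dp": [4, 9.3, 0], "delta_rot": [0, 0, 0], "fingers": 64},
  ],
)

```text
clock: 7.03
tcp_pos: [0.552, 0.012, 0.1659]
tcp_rot: [-0.408, 0.577, 0.409, 0.577]
ft_force: [0.2, -0.2, 0.2]
width: 0.064
```

Emit:
move_arm(
  steps=[
    {"dp": [0, 0, 0], "delta_rot": [0, 0, 0], "fingers": 64},
    {"dp": [0, 0, 0], "delta_rot": [0, 0, 0], "fingers": 64},
    {"dp": [0, 0, 0], "delta_rot": [0, 0, 0], "fingers": 64},
  ],
)

```text
clock: 7.28
tcp_pos: [0.5505, 0.0074, 0.166]
tcp_rot: [-0.407, 0.578, 0.408, 0.577]
ft_force: [0.8, -0.2, 0.1]
width: 0.0641
```

Run:
```python
from h import *
im,_=wsnap('w6.png')
hsv=cv2.cvtColor(im,cv2.COLOR_RGB2HSV); m=((abs(hsv[...,0].astype(int)-25)<7)&(hsv[...,1]>120)&(hsv[...,2]>50)).astype(np.uint8)
n,l,s,c=cv2.connectedComponentsWithStats(m)
print([ (s[i].tolist(),c[i].round()) for i in range(1,n) if s[i,4]>150])
print(proj('',(.5517,.008,.107),load('w6.png')), proj('',(*env.state()['tcp_pos'][:2],.107),load('w6.png')))
```

```text
7.3333 [0.5506 0.0068 0.1663]
[([244, 167, 67, 99, 4612], array([277., 219.])), ([408, 300, 22, 35, 186], array([421., 321.])), ([196, 347, 364, 20, 3532], array([395., 358.]))]
(np.float64(278.67827412511923), np.float64(238.51601971332403)) (np.float64(276.3952526647153), np.float64(237.56806071854285))
```

Emit:
move_arm(
  steps=[
    {"dp": [0.02, 0.03, -1], "delta_rot": [0, 0, 0], "fingers": 64},
    {"dp": [0.02, 0.03, -2], "delta_rot": [0, 0, 0], "fingers": 64},
    {"dp": [0.02, 0.03, -3], "delta_rot": [0, 0, 0], "fingers": 64},
    {"dp": [0.02, 0.03, -3], "delta_rot": [0, 0, 0], "fingers": 64},
    {"dp": [0.02, 0.03, -3], "delta_rot": [0, 0, 0], "fingers": 35},
    {"dp": [0.02, 0.03, -3], "delta_rot": [0, 0, 0], "fingers": 35},
    {"dp": [0.02, 0.03, -3], "delta_rot": [0, 0, 0], "fingers": 35},
    {"dp": [0.02, 0.03, -3], "delta_rot": [0, 0, 0], "fingers": 35},
  ],
  newtons=25,
)

```text
clock: 8.0
tcp_pos: [0.5533, 0.0081, 0.0788]
tcp_rot: [-0.409, 0.577, 0.407, 0.579]
ft_force: [-0.6, 0.4, -0.1]
width: 0.0446
```

Emit:
move_arm(
  steps=[
    {"dp": [0, 0, 0], "delta_rot": [0, 0, 0], "fingers": 35},
    {"dp": [0, 0, 0], "delta_rot": [0, 0, 0], "fingers": 35},
    {"dp": [0, 0, 0.4], "delta_rot": [0, 0, 0], "fingers": 35},
    {"dp": [0, 0, 1], "delta_rot": [0, 0, 0], "fingers": 35},
    {"dp": [0, 0, 1.8], "delta_rot": [0, 0, 0], "fingers": 35},
    {"dp": [0, 0, 2.6], "delta_rot": [0, 0, 0], "fingers": 35},
    {"dp": [0, 0, 3], "delta_rot": [0, 0, 0], "fingers": 35},
    {"dp": [0, 0, 3], "delta_rot": [0, 0, 0], "fingers": 35},
  ],
)

```text
clock: 8.67
tcp_pos: [0.5539, 0.0085, 0.17]
tcp_rot: [-0.409, 0.576, 0.406, 0.579]
ft_force: [0.2, -0.3, -2.7]
width: 0.0396
```

Emit:
move_arm(
  steps=[
    {"dp": [-0.1, -0.6, 0], "delta_rot": [0, 0, 0], "fingers": 35},
    {"dp": [-0.3, -1.8, 0], "delta_rot": [0, 0, 0], "fingers": 35},
    {"dp": [-0.5, -3.1, 0], "delta_rot": [0, 0, 0], "fingers": 35},
    {"dp": [-0.8, -4.4, 0], "delta_rot": [0, 0, 0], "fingers": 35},
    {"dp": [-1, -5.7, 0], "delta_rot": [0, 0, 0], "fingers": 35},
    {"dp": [-1.2, -7, 0], "delta_rot": [0, 0, 0], "fingers": 35},
    {"dp": [-1.4, -8.3, 0], "delta_rot": [0, 0, 0], "fingers": 35},
    {"dp": [-1.6, -9.3, 0], "delta_rot": [0, 0, 0], "fingers": 35},
  ],
)

```text
clock: 9.33
tcp_pos: [0.5031, -0.2731, 0.1658]
tcp_rot: [-0.407, 0.578, 0.407, 0.578]
ft_force: [1.2, 0.1, -2.1]
width: 0.0396
```

Emit:
move_arm(
  steps=[
    {"dp": [0, 0, 0], "delta_rot": [0, 0, 0], "fingers": 35},
    {"dp": [0, 0, -0.5], "delta_rot": [0, 0, 0], "fingers": 35},
    {"dp": [0, 0, -1.2], "delta_rot": [0, 0, 0], "fingers": 35},
    {"dp": [0, 0, -2], "delta_rot": [0, 0, 0], "fingers": 35},
    {"dp": [0, 0, -2.6], "delta_rot": [0, 0, 0], "fingers": 35},
    {"dp": [0, 0, -2.9], "delta_rot": [0, 0, 0], "fingers": 35},
    {"dp": [0, 0, -3.1], "delta_rot": [0, 0, 0], "fingers": 35},
    {"dp": [0, 0, -3.1], "delta_rot": [0, 0, 0], "fingers": 35},
  ],
)

```text
clock: 10.0
tcp_pos: [0.5038, -0.2694, 0.0739]
tcp_rot: [-0.407, 0.578, 0.408, 0.578]
ft_force: [0.0, -0.5, -1.7]
width: 0.0393
```

Emit:
move_arm(
  steps=[
    {"dp": [0, 0, 0], "delta_rot": [0, 0, 0], "fingers": 35},
    {"dp": [0, 0, 0], "delta_rot": [0, 0, 0], "fingers": 64},
    {"dp": [0, 0, 0], "delta_rot": [0, 0, 0], "fingers": 64},
    {"dp": [0, 0, 0], "delta_rot": [0, 0, 0], "fingers": 64},
    {"dp": [0, 0, 0], "delta_rot": [0, 0, 0], "fingers": 64},
    {"dp": [0, 0, 0.5], "delta_rot": [0, 0, 0], "fingers": 64},
    {"dp": [0, 0, 1.5], "delta_rot": [0, 0, 0], "fingers": 64},
    {"dp": [0, 0, 3.1], "delta_rot": [0, 0, 0], "fingers": 64},
  ],
)

```text
clock: 10.67
tcp_pos: [0.5021, -0.269, 0.1587]
tcp_rot: [-0.405, 0.579, 0.41, 0.577]
ft_force: [1.0, 0.2, 0.9]
width: 0.0637
```

Emit:
move_arm(
  steps=[
    {"dp": [0.4, 1, 0.2], "delta_rot": [0, 0, 0], "fingers": 64},
    {"dp": [0.8, 2.2, 0.2], "delta_rot": [0, 0, 0], "fingers": 64},
    {"dp": [1.2, 3.4, 0.2], "delta_rot": [0, 0, 0], "fingers": 64},
    {"dp": [1.6, 4.6, 0.2], "delta_rot": [0, 0, 0], "fingers": 64},
    {"dp": [2, 5.8, 0.2], "delta_rot": [0, 0, 0], "fingers": 64},
    {"dp": [2.4, 7, 0.2], "delta_rot": [0, 0, 0], "fingers": 64},
    {"dp": [2.8, 8.1, 0.2], "delta_rot": [0, 0, 0], "fingers": 64},
  ],
)

```text
clock: 11.25
tcp_pos: [0.5882, -0.0252, 0.1668]
tcp_rot: [-0.408, 0.578, 0.408, 0.578]
ft_force: [0.4, -0.6, -1.1]
width: 0.0639
```

Emit:
move_arm(
  steps=[
    {"dp": [0.4, 1, 0], "delta_rot": [0, 0, 0], "fingers": 64},
    {"dp": [0.8, 2, 0], "delta_rot": [0, 0, 0], "fingers": 64},
    {"dp": [1.1, 2.95, 0], "delta_rot": [0, 0, 0], "fingers": 64},
    {"dp": [1.1, 2.95, 0], "delta_rot": [0, 0, 0], "fingers": 64},
    {"dp": [1.1, 2.95, 0], "delta_rot": [0, 0, 0], "fingers": 64},
    {"dp": [1.1, 2.95, 0], "delta_rot": [0, 0, 0], "fingers": 64},
  ],
)

```text
clock: 11.75
tcp_pos: [0.6206, 0.0609, 0.1665]
tcp_rot: [-0.408, 0.578, 0.408, 0.577]
ft_force: [-0.3, -0.3, -1.5]
width: 0.0638
```

Run:
```python
from h import *
im,_=wsnap('w7.png')
hsv=cv2.cvtColor(im,cv2.COLOR_RGB2HSV); m=((abs(hsv[...,0].astype(int)-108)<10)&(hsv[...,1]>120)&(hsv[...,2]>50)).astype(np.uint8)
n,l,s,c=cv2.connectedComponentsWithStats(m)
print([ (s[i].tolist(),c[i].round()) for i in range(1,n) if s[i,4]>150])
print(proj('',(.621,.0614,.107),load('w7.png')), proj('',(*env.state()['tcp_pos'][:2],.107),load('w7.png')))
```

```text
11.8 [0.6206 0.0603 0.1665]
[([247, 167, 66, 99, 4664], array([279., 218.]))]
(np.float64(278.0394766176098), np.float64(237.10675638542045)) (np.float64(276.17770420059514), np.float64(237.07270076914992))
```

Emit:
move_arm(
  steps=[
    {"dp": [0.02, 0.03, -1], "delta_rot": [0, 0, 0], "fingers": 64},
    {"dp": [0.02, 0.03, -2], "delta_rot": [0, 0, 0], "fingers": 64},
    {"dp": [0.02, 0.03, -3], "delta_rot": [0, 0, 0], "fingers": 64},
    {"dp": [0.02, 0.03, -3], "delta_rot": [0, 0, 0], "fingers": 64},
    {"dp": [0.02, 0.03, -3], "delta_rot": [0, 0, 0], "fingers": 35},
    {"dp": [0.02, 0.03, -3], "delta_rot": [0, 0, 0], "fingers": 35},
    {"dp": [0.02, 0.03, -3], "delta_rot": [0, 0, 0], "fingers": 35},
    {"dp": [0.02, 0.03, -3], "delta_rot": [0, 0, 0], "fingers": 35},
  ],
  newtons=25,
)

```text
clock: 12.47
tcp_pos: [0.6231, 0.0616, 0.0788]
tcp_rot: [-0.408, 0.577, 0.407, 0.579]
ft_force: [-0.7, -0.3, -0.0]
width: 0.0448
```

Emit:
move_arm(
  steps=[
    {"dp": [0, 0, 0], "delta_rot": [0, 0, 0], "fingers": 35},
    {"dp": [0, 0, 0], "delta_rot": [0, 0, 0], "fingers": 35},
    {"dp": [0, 0, 0.4], "delta_rot": [0, 0, 0], "fingers": 35},
    {"dp": [0, 0, 1], "delta_rot": [0, 0, 0], "fingers": 35},
    {"dp": [0, 0, 1.8], "delta_rot": [0, 0, 0], "fingers": 35},
    {"dp": [0, 0, 2.6], "delta_rot": [0, 0, 0], "fingers": 35},
    {"dp": [0, 0, 3], "delta_rot": [0, 0, 0], "fingers": 35},
    {"dp": [0, 0, 3], "delta_rot": [0, 0, 0], "fingers": 35},
  ],
)

```text
clock: 13.13
tcp_pos: [0.6237, 0.0621, 0.1704]
tcp_rot: [-0.409, 0.576, 0.406, 0.58]
ft_force: [0.3, 0.1, -0.9]
width: 0.0396
```

Emit:
move_arm(
  steps=[
    {"dp": [0, -0.5, 0], "delta_rot": [0, 0, 0], "fingers": 35},
    {"dp": [0, -1.5, 0], "delta_rot": [0, 0, 0], "fingers": 35},
    {"dp": [-0.2, -2.8, 0], "delta_rot": [0, 0, 0], "fingers": 35},
    {"dp": [-0.4, -4.1, 0], "delta_rot": [0, 0, 0], "fingers": 35},
    {"dp": [-0.6, -5.4, 0], "delta_rot": [0, 0, 0], "fingers": 35},
    {"dp": [-0.8, -6.7, 0], "delta_rot": [0, 0, 0], "fingers": 35},
    {"dp": [-1, -7.8, 0], "delta_rot": [0, 0, 0], "fingers": 35},
    {"dp": [-1, -8.5, 0], "delta_rot": [0, 0, 0], "fingers": 35},
  ],
)

```text
clock: 13.8
tcp_pos: [0.5888, -0.1971, 0.1645]
tcp_rot: [-0.406, 0.58, 0.408, 0.577]
ft_force: [0.5, 0.0, -1.4]
width: 0.0396
```

Emit:
move_arm(
  steps=[
    {"dp": [-0.2, -1, 0], "delta_rot": [0, 0, 0], "fingers": 35},
    {"dp": [-0.4, -2, 0], "delta_rot": [0, 0, 0], "fingers": 35},
    {"dp": [-0.4, -2.6, 0], "delta_rot": [0, 0, 0], "fingers": 35},
    {"dp": [-0.4, -2.6, 0], "delta_rot": [0, 0, 0], "fingers": 35},
    {"dp": [-0.4, -2.6, -0.6], "delta_rot": [0, 0, 0], "fingers": 35},
    {"dp": [-0.4, -2.6, -1.3], "delta_rot": [0, 0, 0], "fingers": 35},
    {"dp": [-0.4, -2.6, -1.8], "delta_rot": [0, 0, 0], "fingers": 35},
    {"dp": [-0.4, -2.6, -2], "delta_rot": [0, 0, 0], "fingers": 35},
  ],
)

```text
clock: 14.47
tcp_pos: [0.5776, -0.2689, 0.1031]
tcp_rot: [-0.405, 0.578, 0.41, 0.577]
ft_force: [-1.0, -0.1, -0.8]
width: 0.0394
```

Emit:
move_arm(
  steps=[
    {"dp": [0, 0, -0.5], "delta_rot": [0, 0, 0], "fingers": 35},
    {"dp": [0, 0, -0.9], "delta_rot": [0, 0, 0], "fingers": 35},
    {"dp": [0, 0, -1.1], "delta_rot": [0, 0, 0], "fingers": 35},
    {"dp": [0, 0, -1.1], "delta_rot": [0, 0, 0], "fingers": 35},
    {"dp": [0, 0, -1.1], "delta_rot": [0, 0, 0], "fingers": 64},
    {"dp": [0, 0, -1.1], "delta_rot": [0, 0, 0], "fingers": 64},
    {"dp": [0, 0, -1.1], "delta_rot": [0, 0, 0], "fingers": 64},
    {"dp": [0, 0, -1.1], "delta_rot": [0, 0, 0], "fingers": 64},
  ],
)

```text
clock: 15.13
tcp_pos: [0.5798, -0.271, 0.0738]
tcp_rot: [-0.408, 0.578, 0.408, 0.578]
ft_force: [0.2, -0.3, -0.0]
width: 0.0583
```

Emit:
move_arm(
  steps=[
    {"dp": [0, 0, 0], "delta_rot": [0, 0, 0], "fingers": 64},
    {"dp": [0, 0, 0.5], "delta_rot": [0, 0, 0], "fingers": 64},
    {"dp": [0, 0, 1.3], "delta_rot": [0, 0, 0], "fingers": 64},
    {"dp": [0, 0, 2.4], "delta_rot": [0, 0, 0], "fingers": 64},
    {"dp": [0, 0, 3.1], "delta_rot": [0, 0, 0], "fingers": 64},
    {"dp": [0, 0, 3.1], "delta_rot": [0, 0, 0], "fingers": 64},
    {"dp": [0, 0, 3.1], "delta_rot": [0, 0, 0], "fingers": 64},
  ],
)

```text
clock: 15.72
tcp_pos: [0.5804, -0.2715, 0.1682]
tcp_rot: [-0.409, 0.577, 0.407, 0.578]
ft_force: [0.0, 0.6, -0.3]
width: 0.0641
```

Emit:
move_arm(
  steps=[
    {"dp": [0.1, 0.8, 0], "delta_rot": [0, 0, 0], "fingers": 76},
    {"dp": [0.3, 2, 0], "delta_rot": [0, 0, 0], "fingers": 76},
    {"dp": [0.5, 3.3, 0], "delta_rot": [0, 0, 0], "fingers": 76},
    {"dp": [0.7, 4.6, 0], "delta_rot": [0, 0, 0], "fingers": 76},
    {"dp": [0.9, 5.9, 0], "delta_rot": [0, 0, 0], "fingers": 76},
    {"dp": [1, 7.2, 0], "delta_rot": [0, 0, 0], "fingers": 76},
    {"dp": [1.2, 8.4, 0], "delta_rot": [0, 0, 0], "fingers": 76},
    {"dp": [1.2, 9.03, 0], "delta_rot": [0, 0, 0], "fingers": 76},
  ],
)

```text
clock: 16.38
tcp_pos: [0.6146, 0.0044, 0.1646]
tcp_rot: [-0.407, 0.578, 0.41, 0.577]
ft_force: [0.2, 0.4, 0.6]
width: 0.0761
```

Emit:
move_arm(
  steps=[
    {"dp": [0, 0, 0], "delta_rot": [0, 0, 0], "fingers": 76},
    {"dp": [0, 0, 0], "delta_rot": [0, 0, 0], "fingers": 76},
    {"dp": [0, 0, 0], "delta_rot": [0, 0, 0], "fingers": 76},
  ],
)

```text
clock: 16.63
tcp_pos: [0.615, -0.0007, 0.1654]
tcp_rot: [-0.407, 0.578, 0.408, 0.577]
ft_force: [-0.4, 0.2, 0.4]
width: 0.0758
```

Run:
```python
from h import *
im,_=wsnap('w8.png'); t=snap('top','t8.png')
print('pred block',proj('',(.616,0,.021),load('w8.png')))
im=cv2.imread('pics/w8.png')[60:260]; t=cv2.imread('pics/t8.png')[120:320,200:500]
cv2.imwrite('pics/m8.png',np.vstack([im,cv2.resize(t,(560,373))]))
```

```text
16.6833 [ 0.6152 -0.0013  0.1657]
pred block (np.float64(278.0007814433231), np.float64(204.20343083443976))
```

View pics/m8.png

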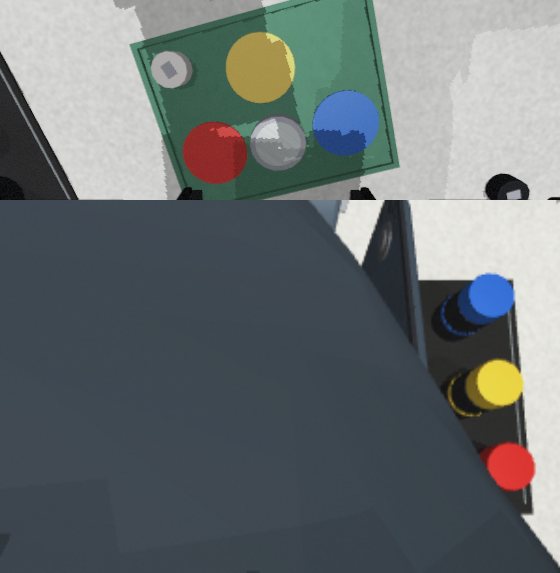

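All three canisters stand on the mat, and the block is at (278,203) in w8, as predicted. I'll descend on the block.

Emit:
move_arm(
  steps=[
    {"dp": [0.02, 0.02, -1], "delta_rot": [0, 0, 0], "fingers": 76},
    {"dp": [0.02, 0.02, -2], "delta_rot": [0, 0, 0], "fingers": 76},
    {"dp": [0.02, 0.02, -3], "delta_rot": [0, 0, 0], "fingers": 76},
    {"dp": [0.02, 0.02, -4], "delta_rot": [0, 0, 0], "fingers": 76},
    {"dp": [0.02, 0.02, -4.5], "delta_rot": [0, 0, 0], "fingers": 76},
    {"dp": [0.02, 0.02, -4.7], "delta_rot": [0, 0, 0], "fingers": 76},
    {"dp": [0.02, 0.02, -4.7], "delta_rot": [0, 0, 0], "fingers": 76},
    {"dp": [0.02, 0.02, -4.7], "delta_rot": [0, 0, 0], "fingers": 76},
  ],
)

```text
clock: 17.4
tcp_pos: [0.6165, -0.001, 0.0258]
tcp_rot: [-0.407, 0.578, 0.407, 0.578]
ft_force: [-0.2, -0.4, 0.2]
width: 0.0759
```

Run:
```python
from h import *
for i in range(2):env.snapshot('wrist')
s=env.state();print(s['clock'],s['tcp_pos'],s['ft_force'])
for n,u,v in(('red',214,213),('yel',260,127),('blue',346,183)): print(n,W('w8.png',u,v,.007))
```

```text
17.5 [ 0.61678521 -0.0006251   0.0260152 ] [-0.52856357  0.48270674  0.79646062]
red [ 0.6076 -0.06    0.007 ]
yel [0.5491 0.0071 0.007 ]
blue [0.6213 0.0635 0.007 ]
```

Emit:
move_arm(
  steps=[
    {"dp": [0, 0, -0.05], "delta_rot": [0, 0, 0], "fingers": 76},
    {"dp": [0, 0, -0.05], "delta_rot": [0, 0, 0], "fingers": 45},
    {"dp": [0, 0, -0.05], "delta_rot": [0, 0, 0], "fingers": 45},
    {"dp": [0, 0, -0.05], "delta_rot": [0, 0, 0], "fingers": 45},
    {"dp": [0, 0, -0.05], "delta_rot": [0, 0, 0], "fingers": 45},
    {"dp": [0, 0, -0.05], "delta_rot": [0, 0, 0], "fingers": 45},
    {"dp": [0, 0, -0.05], "delta_rot": [0, 0, 0], "fingers": 45},
    {"dp": [0, 0, -0.05], "delta_rot": [0, 0, 0], "fingers": 45},
  ],
  newtons=35,
)

```text
clock: 18.17
tcp_pos: [0.6163, 0.0004, 0.0243]
tcp_rot: [-0.408, 0.578, 0.408, 0.578]
ft_force: [-1.4, -1.2, 4.1]
width: 0.0492
```

Emit:
move_arm(
  steps=[
    {"dp": [0, 0, 0], "delta_rot": [0, 0, 0], "fingers": 45},
    {"dp": [0, 0, 0.3], "delta_rot": [0, 0, 0], "fingers": 45},
    {"dp": [0, 0, 0.8], "delta_rot": [0, 0, 0], "fingers": 45},
    {"dp": [0, 0, 1.5], "delta_rot": [0, 0, 0], "fingers": 45},
    {"dp": [0, 0, 2.3], "delta_rot": [0, 0, 0], "fingers": 45},
    {"dp": [0, 0, 3], "delta_rot": [0, 0, 0], "fingers": 45},
    {"dp": [0, 0, 3.3], "delta_rot": [0, 0, 0], "fingers": 45},
    {"dp": [0, 0, 3.3], "delta_rot": [0, 0, 0], "fingers": 45},
  ],
)

```text
clock: 18.83
tcp_pos: [0.6175, 0.0007, 0.1253]
tcp_rot: [-0.409, 0.577, 0.407, 0.579]
ft_force: [1.1, -0.3, -2.2]
width: 0.0493
```

Emit:
move_arm(
  steps=[
    {"dp": [-0.3, 0.6, 0], "delta_rot": [0, 0, 0], "fingers": 45},
    {"dp": [-0.7, 1.6, 0], "delta_rot": [0, 0, 0], "fingers": 45},
    {"dp": [-1.2, 2.8, 0], "delta_rot": [0, 0, 0], "fingers": 45},
    {"dp": [-1.7, 4, 0], "delta_rot": [0, 0, 0], "fingers": 45},
    {"dp": [-2.2, 5.2, 0], "delta_rot": [0, 0, 0], "fingers": 45},
    {"dp": [-2.7, 6.4, 0], "delta_rot": [0, 0, 0], "fingers": 45},
    {"dp": [-3.2, 7.5, 0], "delta_rot": [0, 0, 0], "fingers": 45},
    {"dp": [-3.6, 8.5, 0], "delta_rot": [0, 0, 0], "fingers": 45},
  ],
)

```text
clock: 19.5
tcp_pos: [0.5052, 0.2572, 0.1213]
tcp_rot: [-0.407, 0.579, 0.409, 0.576]
ft_force: [0.0, 0.6, -2.3]
width: 0.0491
```

Emit:
move_arm(
  steps=[
    {"dp": [-0.3, 0.8, 0], "delta_rot": [0, 0, 0], "fingers": 45},
    {"dp": [-0.45, 1.2, 0], "delta_rot": [0, 0, 0], "fingers": 45},
    {"dp": [-0.45, 1.2, 0], "delta_rot": [0, 0, 0], "fingers": 45},
    {"dp": [-0.45, 1.2, -0.4], "delta_rot": [0, 0, 0], "fingers": 45},
    {"dp": [-0.45, 1.2, -0.9], "delta_rot": [0, 0, 0], "fingers": 45},
    {"dp": [-0.45, 1.2, -1.3], "delta_rot": [0, 0, 0], "fingers": 45},
    {"dp": [-0.45, 1.2, -1.6], "delta_rot": [0, 0, 0], "fingers": 45},
    {"dp": [-0.45, 1.2, -1.6], "delta_rot": [0, 0, 0], "fingers": 45},
  ],
)

```text
clock: 20.17
tcp_pos: [0.4936, 0.29, 0.0726]
tcp_rot: [-0.407, 0.58, 0.408, 0.576]
ft_force: [-0.1, -0.2, -2.6]
width: 0.0489
```

Run:
```python
from h import *
im,_=wsnap('w9.png');env.snapshot('wrist'); s=env.state();print(s['clock'],s['tcp_pos'],s['ft_force'],s['width'])
im=cv2.imread('pics/w9.png'); cv2.imwrite('pics/c9.png',cv2.resize(im[130:290,170:390],None,fx=3,fy=3,interpolation=cv2.INTER_CUBIC))
print(proj('',(.494,.291,.04),load('w9.png')))
```

```text
20.2167 [0.4942 0.2904 0.0737]
20.2667 [0.49480746 0.29080472 0.07450208] [-0.87788556  0.26070997 -2.60568228] 0.04915534041749469
(np.float64(279.34089162154015), np.float64(253.68261259984376))
```

View pics/c9.png

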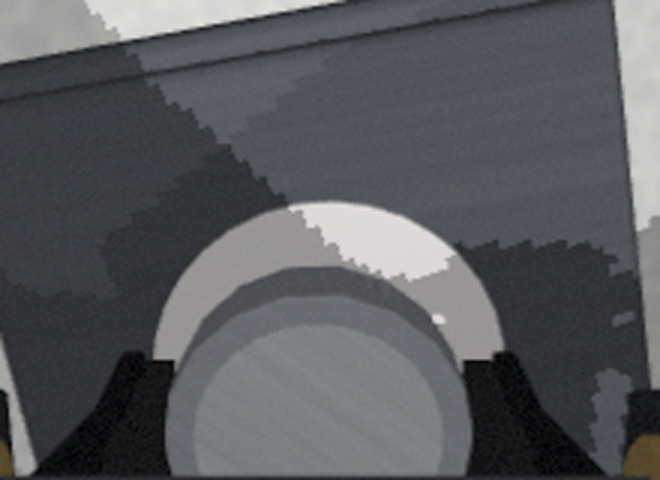

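Emit:
move_arm(
  steps=[
    {"dp": [0, 0.02, -0.2], "delta_rot": [0, 0, 0], "fingers": 45},
    {"dp": [0, 0.02, -0.4], "delta_rot": [0, 0, 0], "fingers": 45},
    {"dp": [0, 0.02, -0.5], "delta_rot": [0, 0, 0], "fingers": 45},
    {"dp": [0, 0.02, -0.5], "delta_rot": [0, 0, 0], "fingers": 45},
    {"dp": [0, 0.02, -0.5], "delta_rot": [0, 0, 0], "fingers": 45},
    {"dp": [0, 0.02, -0.5], "delta_rot": [0, 0, 0], "fingers": 45},
  ],
)

```text
clock: 20.77
tcp_pos: [0.4948, 0.2922, 0.0603]
tcp_rot: [-0.408, 0.578, 0.408, 0.578]
ft_force: [0.4, -0.2, -1.6]
width: 0.0489
```

Emit:
move_arm(
  steps=[
    {"dp": [0, 0, -0.02], "delta_rot": [0, 0, 0], "fingers": 45},
    {"dp": [0, 0, -0.02], "delta_rot": [0, 0, 0], "fingers": 45},
    {"dp": [0, 0, -0.02], "delta_rot": [0, 0, 0], "fingers": 45},
  ],
)

```text
clock: 21.02
tcp_pos: [0.4948, 0.2922, 0.0596]
tcp_rot: [-0.408, 0.578, 0.408, 0.578]
ft_force: [-0.2, 0.7, -2.5]
width: 0.0488
```

Emit:
move_arm(
  steps=[
    {"dp": [0, 0, -0.03], "delta_rot": [0, 0, 0], "fingers": 45},
    {"dp": [0, 0, -0.03], "delta_rot": [0, 0, 0], "fingers": 45},
    {"dp": [0, 0, -0.03], "delta_rot": [0, 0, 0], "fingers": 55},
    {"dp": [0, 0, -0.03], "delta_rot": [0, 0, 0], "fingers": 76},
    {"dp": [0, 0, -0.03], "delta_rot": [0, 0, 0], "fingers": 76},
    {"dp": [0, 0, -0.03], "delta_rot": [0, 0, 0], "fingers": 76},
    {"dp": [0, 0, -0.03], "delta_rot": [0, 0, 0], "fingers": 76},
    {"dp": [0, 0, -0.03], "delta_rot": [0, 0, 0], "fingers": 76},
  ],
)

```text
clock: 21.68
tcp_pos: [0.4948, 0.2921, 0.0585]
tcp_rot: [-0.408, 0.578, 0.408, 0.578]
ft_force: [0.0, 0.2, 0.2]
width: 0.0744
```

Emit:
move_arm(
  steps=[
    {"dp": [0, 0, 0.5], "delta_rot": [0, 0, 0], "fingers": 76},
    {"dp": [0, 0, 1.5], "delta_rot": [0, 0, 0], "fingers": 76},
    {"dp": [0, 0, 2.6], "delta_rot": [0, 0, 0], "fingers": 76},
    {"dp": [0, 0, 3.6], "delta_rot": [0, 0, 0], "fingers": 76},
    {"dp": [0, 0, 3.6], "delta_rot": [0, 0, 0], "fingers": 76},
    {"dp": [0, 0, 3.6], "delta_rot": [0, 0, 0], "fingers": 76},
  ],
)

```text
clock: 22.18
tcp_pos: [0.496, 0.2926, 0.1686]
tcp_rot: [-0.408, 0.576, 0.407, 0.579]
ft_force: [-0.4, -0.1, 0.1]
width: 0.0759
```

Run:
```python
from h import *
im,_=wsnap('w10.png')
im=cv2.imread('pics/w10.png'); cv2.imwrite('pics/c10.png',cv2.resize(im[120:270,180:380],None,fx=3.5,fy=3.5,interpolation=cv2.INTER_CUBIC))
c=load('w10.png')
print([np.round((np.array(proj('',p,c))-[180,120])*3.5) for p in((.494,.291,.04),(.494,.291,.056))])
```

```text
22.2333 [0.4947 0.2921 0.167 ]
[array([328., 301.]), array([328., 319.])]
```

View pics/c10.png

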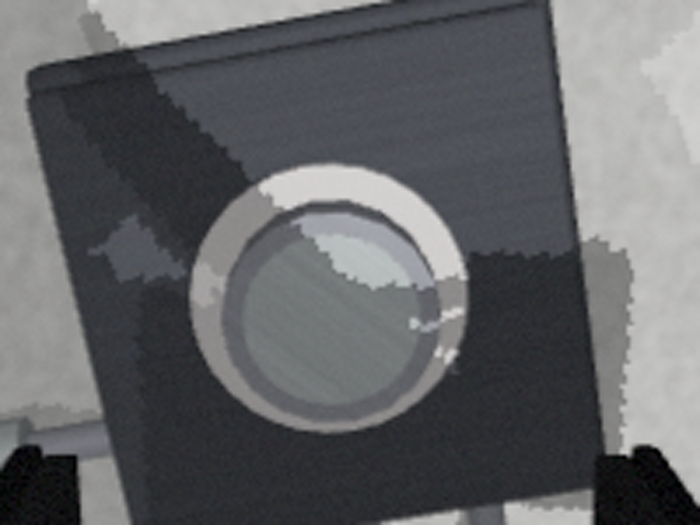

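The block is flat and centred: disc centre (329,298) against block top (331,317), where 316 is expected for centred. Next I'll return the canisters, blue first.

Emit:
move_arm(
  steps=[
    {"dp": [0.1, -0.7, 0], "delta_rot": [0, 0, 0], "fingers": 64},
    {"dp": [0.3, -2, 0], "delta_rot": [0, 0, 0], "fingers": 64},
    {"dp": [0.5, -3.3, 0], "delta_rot": [0, 0, 0], "fingers": 64},
    {"dp": [0.7, -4.6, 0], "delta_rot": [0, 0, 0], "fingers": 64},
    {"dp": [0.9, -5.9, 0], "delta_rot": [0, 0, 0], "fingers": 64},
    {"dp": [1.1, -7.2, 0], "delta_rot": [0, 0, 0], "fingers": 64},
    {"dp": [1.3, -8.5, 0], "delta_rot": [0, 0, 0], "fingers": 64},
    {"dp": [1.5, -9.8, 0], "delta_rot": [0, 0, 0], "fingers": 64},
  ],
)

```text
clock: 22.9
tcp_pos: [0.5383, -0.0035, 0.1646]
tcp_rot: [-0.406, 0.579, 0.409, 0.577]
ft_force: [0.3, 0.1, 0.5]
width: 0.0639
```

Emit:
move_arm(
  steps=[
    {"dp": [0.2, -1.3, 0], "delta_rot": [0, 0, 0], "fingers": 64},
    {"dp": [0.4, -2.6, 0], "delta_rot": [0, 0, 0], "fingers": 64},
    {"dp": [0.6, -3.9, 0], "delta_rot": [0, 0, 0], "fingers": 64},
    {"dp": [0.8, -5.2, 0], "delta_rot": [0, 0, 0], "fingers": 64},
    {"dp": [1, -6.5, 0], "delta_rot": [0, 0, 0], "fingers": 64},
    {"dp": [1.2, -7.8, 0], "delta_rot": [0, 0, 0], "fingers": 64},
    {"dp": [1.33, -8.6, 0], "delta_rot": [0, 0, 0], "fingers": 64},
    {"dp": [1.33, -8.97, 0], "delta_rot": [0, 0, 0], "fingers": 64},
  ],
)

```text
clock: 23.57
tcp_pos: [0.5794, -0.2748, 0.1643]
tcp_rot: [-0.406, 0.579, 0.407, 0.578]
ft_force: [-0.7, 0.8, -0.0]
width: 0.0641
```

Emit:
move_arm(
  steps=[
    {"dp": [0, 0, 0], "delta_rot": [0, 0, 0], "fingers": 64},
    {"dp": [0, 0, 0], "delta_rot": [0, 0, 0], "fingers": 64},
    {"dp": [0, 0, 0], "delta_rot": [0, 0, 0], "fingers": 64},
    {"dp": [0, 0, 0], "delta_rot": [0, 0, 0], "fingers": 64},
  ],
)

```text
clock: 23.9
tcp_pos: [0.5791, -0.2684, 0.1662]
tcp_rot: [-0.407, 0.577, 0.409, 0.577]
ft_force: [0.3, 0.3, 0.1]
width: 0.0639
```

Run:
```python
from h import *
im,_=wsnap('w11.png');env.snapshot('wrist');print(env.state()['tcp_pos'])
hsv=cv2.cvtColor(im,cv2.COLOR_RGB2HSV)
for nm,h in(('blue',108),('yel',25),('red',0)):
  dh=abs((hsv[...,0].astype(int)-h+90)%180-90); m=((dh<10)&(hsv[...,1]>120)&(hsv[...,2]>50)).astype(np.uint8); m[270:]=0
  n,l,s,c=cv2.connectedComponentsWithStats(m)
  print(nm,[(s[i].tolist(),c[i].round()) for i in range(1,n) if s[i,4]>300])
for p in((.579,-.271),(.5036,-.27),(.431,-.271)): print(proj('',(*p,.103),load('w11.png')))
```

```text
23.95 [ 0.5794 -0.2687  0.1665]
[ 0.5796023  -0.26902919  0.16668028]
blue [([243, 196, 61, 67, 3129], array([273., 230.]))]
yel [([541, 31, 19, 65, 876], array([552.,  65.])), ([198, 85, 71, 70, 3735], array([232., 119.]))]
red [([146, 0, 78, 44, 2601], array([187.,  18.])), ([474, 119, 70, 68, 3638], array([508., 152.]))]
(np.float64(273.14409232173205), np.float64(236.07743691976373))
(np.float64(232.1576741923194), np.float64(122.44545617202488))
(np.float64(180.89463811085727), np.float64(-8.966874907436392))
```

Emit:
move_arm(
  steps=[
    {"dp": [0, 0, -1], "delta_rot": [0, 0, 0], "fingers": 64},
    {"dp": [0, 0, -2], "delta_rot": [0, 0, 0], "fingers": 64},
    {"dp": [0, 0, -3.07], "delta_rot": [0, 0, 0], "fingers": 64},
    {"dp": [0, 0, -3.07], "delta_rot": [0, 0, 0], "fingers": 64},
    {"dp": [0, 0, -3.07], "delta_rot": [0, 0, 0], "fingers": 35},
    {"dp": [0, 0, -3.07], "delta_rot": [0, 0, 0], "fingers": 35},
    {"dp": [0, 0, -3.07], "delta_rot": [0, 0, 0], "fingers": 35},
    {"dp": [0, 0, -3.07], "delta_rot": [0, 0, 0], "fingers": 35},
  ],
  newtons=25,
)

```text
clock: 24.67
tcp_pos: [0.581, -0.2717, 0.0769]
tcp_rot: [-0.409, 0.577, 0.406, 0.578]
ft_force: [-0.7, 0.3, -0.4]
width: 0.0445
```

Emit:
move_arm(
  steps=[
    {"dp": [0, 0, 0], "delta_rot": [0, 0, 0], "fingers": 35},
    {"dp": [0, 0, 0], "delta_rot": [0, 0, 0], "fingers": 35},
    {"dp": [0, 0, 0.4], "delta_rot": [0, 0, 0], "fingers": 35},
    {"dp": [0, 0, 1], "delta_rot": [0, 0, 0], "fingers": 35},
    {"dp": [0, 0, 1.8], "delta_rot": [0, 0, 0], "fingers": 35},
    {"dp": [0, 0, 2.6], "delta_rot": [0, 0, 0], "fingers": 35},
    {"dp": [0, 0, 3.1], "delta_rot": [0, 0, 0], "fingers": 35},
    {"dp": [0, 0, 3.1], "delta_rot": [0, 0, 0], "fingers": 35},
  ],
)

```text
clock: 25.33
tcp_pos: [0.5816, -0.2724, 0.1721]
tcp_rot: [-0.41, 0.577, 0.405, 0.579]
ft_force: [-0.2, 0.1, -0.7]
width: 0.0395
```

Emit:
move_arm(
  steps=[
    {"dp": [0, 0.5, 0], "delta_rot": [0, 0, 0], "fingers": 35},
    {"dp": [0.2, 1.5, 0], "delta_rot": [0, 0, 0], "fingers": 35},
    {"dp": [0.4, 2.8, 0], "delta_rot": [0, 0, 0], "fingers": 35},
    {"dp": [0.6, 4.1, 0], "delta_rot": [0, 0, 0], "fingers": 35},
    {"dp": [0.8, 5.4, 0], "delta_rot": [0, 0, 0], "fingers": 35},
    {"dp": [1, 6.7, 0], "delta_rot": [0, 0, 0], "fingers": 35},
    {"dp": [1.2, 7.8, 0], "delta_rot": [0, 0, 0], "fingers": 35},
    {"dp": [1.2, 8.5, 0], "delta_rot": [0, 0, 0], "fingers": 35},
  ],
)

```text
clock: 26.0
tcp_pos: [0.6143, -0.011, 0.1657]
tcp_rot: [-0.407, 0.578, 0.41, 0.577]
ft_force: [0.3, 0.3, -0.8]
width: 0.0395
```

Emit:
move_arm(
  steps=[
    {"dp": [0.1, 1, 0], "delta_rot": [0, 0, 0], "fingers": 35},
    {"dp": [0.22, 2, 0], "delta_rot": [0, 0, 0], "fingers": 35},
    {"dp": [0.22, 2.65, 0], "delta_rot": [0, 0, 0], "fingers": 35},
    {"dp": [0.22, 2.65, 0], "delta_rot": [0, 0, 0], "fingers": 35},
    {"dp": [0.22, 2.65, -0.6], "delta_rot": [0, 0, 0], "fingers": 35},
    {"dp": [0.22, 2.65, -1.3], "delta_rot": [0, 0, 0], "fingers": 35},
    {"dp": [0.22, 2.65, -1.8], "delta_rot": [0, 0, 0], "fingers": 35},
    {"dp": [0.22, 2.65, -2], "delta_rot": [0, 0, 0], "fingers": 35},
  ],
)

```text
clock: 26.67
tcp_pos: [0.6189, 0.0637, 0.1038]
tcp_rot: [-0.406, 0.58, 0.409, 0.576]
ft_force: [-0.9, 0.5, -1.7]
width: 0.0394
```

Emit:
move_arm(
  steps=[
    {"dp": [0, 0, -0.5], "delta_rot": [0, 0, 0], "fingers": 35},
    {"dp": [0, 0, -0.8], "delta_rot": [0, 0, 0], "fingers": 35},
    {"dp": [0, 0, -0.93], "delta_rot": [0, 0, 0], "fingers": 35},
    {"dp": [0, 0, -0.93], "delta_rot": [0, 0, 0], "fingers": 35},
    {"dp": [0, 0, -0.93], "delta_rot": [0, 0, 0], "fingers": 35},
    {"dp": [0, 0, -0.93], "delta_rot": [0, 0, 0], "fingers": 35},
    {"dp": [0, 0, -0.93], "delta_rot": [0, 0, 0], "fingers": 35},
  ],
)

```text
clock: 27.25
tcp_pos: [0.6216, 0.0635, 0.0802]
tcp_rot: [-0.407, 0.578, 0.408, 0.577]
ft_force: [-2.7, 1.1, 5.8]
width: 0.0394
```

Emit:
move_arm(
  steps=[
    {"dp": [0, 0, 0.02], "delta_rot": [0, 0, 0], "fingers": 35},
    {"dp": [0, 0, 0.02], "delta_rot": [0, 0, 0], "fingers": 42},
    {"dp": [0, 0, 0.02], "delta_rot": [0, 0, 0], "fingers": 60},
    {"dp": [0, 0, 0.02], "delta_rot": [0, 0, 0], "fingers": 62},
    {"dp": [0, 0, 0.02], "delta_rot": [0, 0, 0], "fingers": 62},
    {"dp": [0, 0, 0.02], "delta_rot": [0, 0, 0], "fingers": 62},
    {"dp": [0, 0, 0.02], "delta_rot": [0, 0, 0], "fingers": 62},
  ],
)

```text
clock: 27.83
tcp_pos: [0.6223, 0.0635, 0.0801]
tcp_rot: [-0.408, 0.578, 0.408, 0.578]
ft_force: [1.3, -0.1, 0.6]
width: 0.0607
```

Emit:
move_arm(
  steps=[
    {"dp": [0, 0, 0.5], "delta_rot": [0, 0, 0], "fingers": 62},
    {"dp": [0, 0, 1.3], "delta_rot": [0, 0, 0], "fingers": 62},
    {"dp": [0, 0, 2.3], "delta_rot": [0, 0, 0], "fingers": 62},
    {"dp": [0, 0, 2.93], "delta_rot": [0, 0, 0], "fingers": 62},
    {"dp": [0, 0, 2.93], "delta_rot": [0, 0, 0], "fingers": 62},
    {"dp": [0, 0, 2.93], "delta_rot": [0, 0, 0], "fingers": 62},
  ],
)

```text
clock: 28.33
tcp_pos: [0.623, 0.0635, 0.1695]
tcp_rot: [-0.408, 0.577, 0.407, 0.579]
ft_force: [-0.1, -0.1, -1.0]
width: 0.0621
```

Run:
```python
from h import *
im,_=wsnap('w12.png')
im=cv2.imread('pics/w12.png'); cv2.imwrite('pics/c12.png',cv2.resize(im[80:280,130:380],None,fx=2.8,fy=2.8,interpolation=cv2.INTER_CUBIC))
c=load('w12.png')
print([np.round((np.array(proj('',p,c))-[130,80])*2.8) for p in((.6216,.0633,.107),(.6216,.0633,.007))])
```

```text
28.3833 [0.622  0.0636 0.168 ]
[array([409., 429.]), array([408., 326.])]
```

View pics/c12.png

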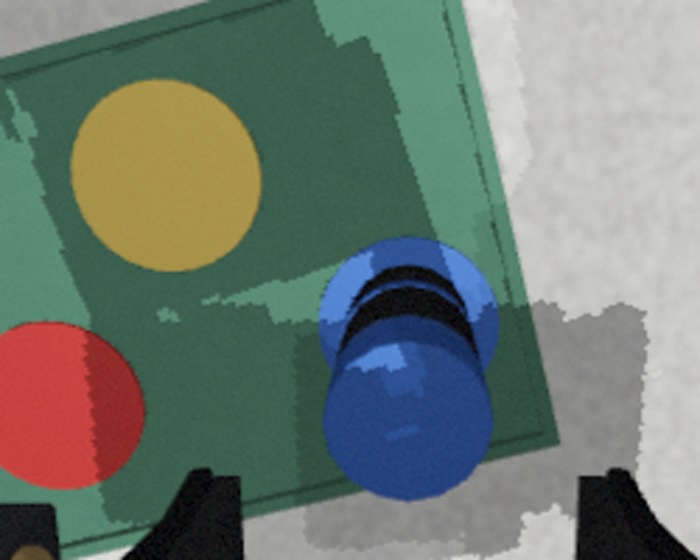

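Blue stands centred on its pad: cap x 408 against pad x 408, with an even pad margin around the base. Next is yellow.

Emit:
move_arm(
  steps=[
    {"dp": [-0.3, -0.9, 0], "delta_rot": [0, 0, 0], "fingers": 64},
    {"dp": [-0.7, -2.1, 0], "delta_rot": [0, 0, 0], "fingers": 64},
    {"dp": [-1.1, -3.3, 0], "delta_rot": [0, 0, 0], "fingers": 64},
    {"dp": [-1.5, -4.5, 0], "delta_rot": [0, 0, 0], "fingers": 64},
    {"dp": [-1.9, -5.7, 0], "delta_rot": [0, 0, 0], "fingers": 64},
    {"dp": [-2.3, -6.9, 0], "delta_rot": [0, 0, 0], "fingers": 64},
    {"dp": [-2.8, -8.1, 0], "delta_rot": [0, 0, 0], "fingers": 64},
    {"dp": [-3.2, -9.3, 0], "delta_rot": [0, 0, 0], "fingers": 64},
  ],
)

```text
clock: 29.05
tcp_pos: [0.5239, -0.2162, 0.1662]
tcp_rot: [-0.406, 0.578, 0.409, 0.577]
ft_force: [-0.3, -0.3, 0.2]
width: 0.064
```

Emit:
move_arm(
  steps=[
    {"dp": [-0.4, -1, 0], "delta_rot": [0, 0, 0], "fingers": 64},
    {"dp": [-0.73, -1.8, 0], "delta_rot": [0, 0, 0], "fingers": 64},
    {"dp": [-0.73, -1.8, 0], "delta_rot": [0, 0, 0], "fingers": 64},
    {"dp": [-0.73, -1.8, 0], "delta_rot": [0, 0, 0], "fingers": 64},
    {"dp": [-0.73, -1.8, -1], "delta_rot": [0, 0, 0], "fingers": 64},
    {"dp": [-0.73, -1.8, -2], "delta_rot": [0, 0, 0], "fingers": 64},
    {"dp": [-0.73, -1.8, -2.8], "delta_rot": [0, 0, 0], "fingers": 64},
    {"dp": [-0.73, -1.8, -3.1], "delta_rot": [0, 0, 0], "fingers": 64},
  ],
)

```text
clock: 29.72
tcp_pos: [0.5023, -0.266, 0.0712]
tcp_rot: [-0.405, 0.578, 0.411, 0.577]
ft_force: [-0.1, 0.5, -1.0]
width: 0.0639
```

Emit:
move_arm(
  steps=[
    {"dp": [0, 0, 0], "delta_rot": [0, 0, 0], "fingers": 64},
    {"dp": [0, 0, 0], "delta_rot": [0, 0, 0], "fingers": 64},
    {"dp": [0, 0, 0], "delta_rot": [0, 0, 0], "fingers": 35},
    {"dp": [0, 0, 0], "delta_rot": [0, 0, 0], "fingers": 35},
    {"dp": [0, 0, 0], "delta_rot": [0, 0, 0], "fingers": 35},
    {"dp": [0, 0, 0], "delta_rot": [0, 0, 0], "fingers": 35},
    {"dp": [0, 0, 0], "delta_rot": [0, 0, 0], "fingers": 35},
    {"dp": [0, 0, 0], "delta_rot": [0, 0, 0], "fingers": 35},
  ],
)

```text
clock: 30.38
tcp_pos: [0.5047, -0.2698, 0.0759]
tcp_rot: [-0.408, 0.578, 0.407, 0.578]
ft_force: [-0.2, -0.6, 3.8]
width: 0.0393
```

Emit:
move_arm(
  steps=[
    {"dp": [0, 0, 0.2], "delta_rot": [0, 0, 0], "fingers": 35},
    {"dp": [0, 0, 0.6], "delta_rot": [0, 0, 0], "fingers": 35},
    {"dp": [0, 0, 1.3], "delta_rot": [0, 0, 0], "fingers": 35},
    {"dp": [0, 0, 2], "delta_rot": [0, 0, 0], "fingers": 35},
    {"dp": [0, 0, 2.7], "delta_rot": [0, 0, 0], "fingers": 35},
    {"dp": [0, 0, 3.1], "delta_rot": [0, 0, 0], "fingers": 35},
    {"dp": [0, 0, 3.1], "delta_rot": [0, 0, 0], "fingers": 35},
  ],
)

```text
clock: 30.97
tcp_pos: [0.5059, -0.2706, 0.1718]
tcp_rot: [-0.41, 0.577, 0.405, 0.578]
ft_force: [0.6, -0.0, -1.8]
width: 0.0394
```

Emit:
move_arm(
  steps=[
    {"dp": [0.1, 0.6, 0], "delta_rot": [0, 0, 0], "fingers": 35},
    {"dp": [0.3, 1.8, 0], "delta_rot": [0, 0, 0], "fingers": 35},
    {"dp": [0.5, 3.1, 0], "delta_rot": [0, 0, 0], "fingers": 35},
    {"dp": [0.7, 4.4, 0], "delta_rot": [0, 0, 0], "fingers": 35},
    {"dp": [0.9, 5.7, 0], "delta_rot": [0, 0, 0], "fingers": 35},
    {"dp": [1.1, 7, 0], "delta_rot": [0, 0, 0], "fingers": 35},
    {"dp": [1.4, 8.3, 0], "delta_rot": [0, 0, 0], "fingers": 35},
    {"dp": [1.53, 9.22, 0], "delta_rot": [0, 0, 0], "fingers": 35},
  ],
)

```text
clock: 31.63
tcp_pos: [0.5499, 0.0104, 0.1676]
tcp_rot: [-0.407, 0.578, 0.409, 0.577]
ft_force: [0.1, 0.1, -1.2]
width: 0.0394
```

Emit:
move_arm(
  steps=[
    {"dp": [0, 0, 0], "delta_rot": [0, 0, 0], "fingers": 35},
    {"dp": [0, 0, -0.5], "delta_rot": [0, 0, 0], "fingers": 35},
    {"dp": [0, 0, -1.2], "delta_rot": [0, 0, 0], "fingers": 35},
    {"dp": [0, 0, -1.9], "delta_rot": [0, 0, 0], "fingers": 35},
    {"dp": [0, 0, -2.5], "delta_rot": [0, 0, 0], "fingers": 35},
    {"dp": [0, 0, -2.8], "delta_rot": [0, 0, 0], "fingers": 35},
    {"dp": [0, 0, -2.9], "delta_rot": [0, 0, 0], "fingers": 35},
    {"dp": [0, 0, -2.9], "delta_rot": [0, 0, 0], "fingers": 35},
  ],
)

```text
clock: 32.3
tcp_pos: [0.5494, 0.0068, 0.0807]
tcp_rot: [-0.407, 0.578, 0.408, 0.577]
ft_force: [0.1, -0.7, -2.9]
width: 0.0393
```

Emit:
move_arm(
  steps=[
    {"dp": [0, 0, 0], "delta_rot": [0, 0, 0], "fingers": 35},
    {"dp": [0, 0, 0], "delta_rot": [0, 0, 0], "fingers": 35},
    {"dp": [0, 0, -0.02], "delta_rot": [0, 0, 0], "fingers": 35},
    {"dp": [0, 0, -0.02], "delta_rot": [0, 0, 0], "fingers": 35},
  ],
)

```text
clock: 32.63
tcp_pos: [0.5506, 0.007, 0.0809]
tcp_rot: [-0.408, 0.578, 0.407, 0.578]
ft_force: [-0.3, 0.4, -2.1]
width: 0.0397
```

Commanded z is now about 81 mm, and the canister is just above contact. I'll lower it 1 mm more and release.

Emit:
move_arm(
  steps=[
    {"dp": [0, 0, -0.03], "delta_rot": [0, 0, 0], "fingers": 35},
    {"dp": [0, 0, -0.03], "delta_rot": [0, 0, 0], "fingers": 35},
    {"dp": [0, 0, -0.03], "delta_rot": [0, 0, 0], "fingers": 42},
    {"dp": [0, 0, -0.03], "delta_rot": [0, 0, 0], "fingers": 62},
    {"dp": [0, 0, -0.03], "delta_rot": [0, 0, 0], "fingers": 62},
    {"dp": [0, 0, -0.03], "delta_rot": [0, 0, 0], "fingers": 62},
    {"dp": [0, 0, -0.03], "delta_rot": [0, 0, 0], "fingers": 62},
  ],
)

```text
clock: 33.22
tcp_pos: [0.5503, 0.0071, 0.0797]
tcp_rot: [-0.408, 0.578, 0.408, 0.578]
ft_force: [-0.9, -0.0, -0.3]
width: 0.059
```

Emit:
move_arm(
  steps=[
    {"dp": [0, 0, 0.5], "delta_rot": [0, 0, 0], "fingers": 62},
    {"dp": [0, 0, 1.3], "delta_rot": [0, 0, 0], "fingers": 62},
    {"dp": [0, 0, 2.3], "delta_rot": [0, 0, 0], "fingers": 62},
    {"dp": [0, 0, 2.93], "delta_rot": [0, 0, 0], "fingers": 62},
    {"dp": [0, 0, 2.93], "delta_rot": [0, 0, 0], "fingers": 62},
    {"dp": [0, 0, 2.93], "delta_rot": [0, 0, 0], "fingers": 62},
  ],
)

```text
clock: 33.72
tcp_pos: [0.5509, 0.0071, 0.1685]
tcp_rot: [-0.408, 0.577, 0.407, 0.578]
ft_force: [-0.1, -0.9, -0.7]
width: 0.0618
```

Emit:
move_arm(
  steps=[
    {"dp": [-0.3, -0.8, 0], "delta_rot": [0, 0, 0], "fingers": 64},
    {"dp": [-0.8, -1.9, 0], "delta_rot": [0, 0, 0], "fingers": 64},
    {"dp": [-1.3, -3.1, 0], "delta_rot": [0, 0, 0], "fingers": 64},
    {"dp": [-1.8, -4.3, 0], "delta_rot": [0, 0, 0], "fingers": 64},
    {"dp": [-2.3, -5.5, 0], "delta_rot": [0, 0, 0], "fingers": 64},
    {"dp": [-2.8, -6.7, 0], "delta_rot": [0, 0, 0], "fingers": 64},
    {"dp": [-3.3, -7.9, 0], "delta_rot": [0, 0, 0], "fingers": 64},
    {"dp": [-3.8, -9, 0], "delta_rot": [0, 0, 0], "fingers": 64},
  ],
)

```text
clock: 34.38
tcp_pos: [0.4345, -0.2641, 0.1659]
tcp_rot: [-0.407, 0.578, 0.409, 0.578]
ft_force: [1.5, 0.1, -0.8]
width: 0.0636
```

Emit:
move_arm(
  steps=[
    {"dp": [-0.15, -0.27, 0], "delta_rot": [0, 0, 0], "fingers": 64},
    {"dp": [-0.15, -0.27, 0], "delta_rot": [0, 0, 0], "fingers": 64},
    {"dp": [-0.15, -0.27, 0], "delta_rot": [0, 0, 0], "fingers": 64},
    {"dp": [-0.15, -0.27, -1], "delta_rot": [0, 0, 0], "fingers": 64},
    {"dp": [-0.15, -0.27, -2], "delta_rot": [0, 0, 0], "fingers": 64},
    {"dp": [-0.15, -0.27, -2.8], "delta_rot": [0, 0, 0], "fingers": 64},
    {"dp": [-0.15, -0.27, -3.08], "delta_rot": [0, 0, 0], "fingers": 64},
    {"dp": [-0.15, -0.27, -3.08], "delta_rot": [0, 0, 0], "fingers": 64},
  ],
)

```text
clock: 35.05
tcp_pos: [0.4309, -0.2679, 0.073]
tcp_rot: [-0.406, 0.578, 0.411, 0.577]
ft_force: [-0.4, -0.6, 0.2]
width: 0.0642
```

Emit:
move_arm(
  steps=[
    {"dp": [0, 0, 0], "delta_rot": [0, 0, 0], "fingers": 64},
    {"dp": [0, 0, 0], "delta_rot": [0, 0, 0], "fingers": 64},
    {"dp": [0, 0, 0], "delta_rot": [0, 0, 0], "fingers": 35},
    {"dp": [0, 0, 0], "delta_rot": [0, 0, 0], "fingers": 35},
    {"dp": [0, 0, 0], "delta_rot": [0, 0, 0], "fingers": 35},
    {"dp": [0, 0, 0], "delta_rot": [0, 0, 0], "fingers": 35},
    {"dp": [0, 0, 0], "delta_rot": [0, 0, 0], "fingers": 35},
    {"dp": [0, 0, 0], "delta_rot": [0, 0, 0], "fingers": 35},
  ],
)

```text
clock: 35.72
tcp_pos: [0.4319, -0.2712, 0.0755]
tcp_rot: [-0.408, 0.578, 0.407, 0.578]
ft_force: [-0.9, 0.3, 3.8]
width: 0.0396
```

Emit:
move_arm(
  steps=[
    {"dp": [0, 0, 0.2], "delta_rot": [0, 0, 0], "fingers": 35},
    {"dp": [0, 0, 0.6], "delta_rot": [0, 0, 0], "fingers": 35},
    {"dp": [0, 0, 1.3], "delta_rot": [0, 0, 0], "fingers": 35},
    {"dp": [0, 0, 2], "delta_rot": [0, 0, 0], "fingers": 35},
    {"dp": [0, 0, 2.7], "delta_rot": [0, 0, 0], "fingers": 35},
    {"dp": [0, 0, 3.1], "delta_rot": [0, 0, 0], "fingers": 35},
    {"dp": [0, 0, 3.1], "delta_rot": [0, 0, 0], "fingers": 35},
  ],
)

```text
clock: 36.3
tcp_pos: [0.4328, -0.272, 0.1707]
tcp_rot: [-0.41, 0.577, 0.406, 0.578]
ft_force: [1.1, -1.0, -2.0]
width: 0.0394
```

Emit:
move_arm(
  steps=[
    {"dp": [0.4, 0.5, 0], "delta_rot": [0, 0, 0], "fingers": 35},
    {"dp": [1.2, 1.4, 0], "delta_rot": [0, 0, 0], "fingers": 35},
    {"dp": [2, 2.4, 0], "delta_rot": [0, 0, 0], "fingers": 35},
    {"dp": [2.8, 3.4, 0], "delta_rot": [0, 0, 0], "fingers": 35},
    {"dp": [3.7, 4.4, 0], "delta_rot": [0, 0, 0], "fingers": 35},
    {"dp": [4.6, 5.4, 0], "delta_rot": [0, 0, 0], "fingers": 35},
    {"dp": [5.4, 6.4, 0], "delta_rot": [0, 0, 0], "fingers": 35},
    {"dp": [5.91, 7.04, 0], "delta_rot": [0, 0, 0], "fingers": 35},
  ],
)

```text
clock: 36.97
tcp_pos: [0.6104, -0.0564, 0.1668]
tcp_rot: [-0.408, 0.577, 0.409, 0.577]
ft_force: [0.6, -0.5, -1.6]
width: 0.0393
```

Emit:
move_arm(
  steps=[
    {"dp": [0, 0, 0], "delta_rot": [0, 0, 0], "fingers": 35},
    {"dp": [0, 0, -0.5], "delta_rot": [0, 0, 0], "fingers": 35},
    {"dp": [0, 0, -1.2], "delta_rot": [0, 0, 0], "fingers": 35},
    {"dp": [0, 0, -1.9], "delta_rot": [0, 0, 0], "fingers": 35},
    {"dp": [0, 0, -2.5], "delta_rot": [0, 0, 0], "fingers": 35},
    {"dp": [0, 0, -2.8], "delta_rot": [0, 0, 0], "fingers": 35},
    {"dp": [0, 0, -2.9], "delta_rot": [0, 0, 0], "fingers": 35},
    {"dp": [0, 0, -2.9], "delta_rot": [0, 0, 0], "fingers": 35},
  ],
)

```text
clock: 37.63
tcp_pos: [0.6076, -0.0599, 0.0802]
tcp_rot: [-0.407, 0.579, 0.409, 0.577]
ft_force: [0.4, 0.3, -1.2]
width: 0.0393
```

Emit:
move_arm(
  steps=[
    {"dp": [0, 0, 0], "delta_rot": [0, 0, 0], "fingers": 35},
    {"dp": [0, 0, 0], "delta_rot": [0, 0, 0], "fingers": 35},
    {"dp": [0, 0, -0.02], "delta_rot": [0, 0, 0], "fingers": 35},
    {"dp": [0, 0, -0.04], "delta_rot": [0, 0, 0], "fingers": 35},
    {"dp": [0, 0, -0.04], "delta_rot": [0, 0, 0], "fingers": 35},
  ],
)

```text
clock: 38.05
tcp_pos: [0.6091, -0.0598, 0.08]
tcp_rot: [-0.408, 0.578, 0.408, 0.578]
ft_force: [0.1, -1.1, -2.0]
width: 0.0393
```

Emit:
move_arm(
  steps=[
    {"dp": [0, 0, -0.02], "delta_rot": [0, 0, 0], "fingers": 35},
    {"dp": [0, 0, -0.02], "delta_rot": [0, 0, 0], "fingers": 35},
    {"dp": [0, 0, -0.02], "delta_rot": [0, 0, 0], "fingers": 42},
    {"dp": [0, 0, -0.02], "delta_rot": [0, 0, 0], "fingers": 62},
    {"dp": [0, 0, -0.02], "delta_rot": [0, 0, 0], "fingers": 62},
    {"dp": [0, 0, -0.02], "delta_rot": [0, 0, 0], "fingers": 62},
    {"dp": [0, 0, -0.02], "delta_rot": [0, 0, 0], "fingers": 62},
  ],
)

```text
clock: 38.63
tcp_pos: [0.6091, -0.0598, 0.0794]
tcp_rot: [-0.408, 0.578, 0.408, 0.578]
ft_force: [0.2, 0.4, 0.4]
width: 0.0589
```

Emit:
move_arm(
  steps=[
    {"dp": [0, 0, 0.5], "delta_rot": [0, 0, 0], "fingers": 62},
    {"dp": [0, 0, 1.3], "delta_rot": [0, 0, 0], "fingers": 62},
    {"dp": [0, 0, 2.3], "delta_rot": [0, 0, 0], "fingers": 62},
    {"dp": [0, 0, 3.6], "delta_rot": [0, 0, 0], "fingers": 62},
    {"dp": [0, 0, 4.9], "delta_rot": [0, 0, 0], "fingers": 62},
    {"dp": [0, 0, 5], "delta_rot": [0, 0, 0], "fingers": 62},
  ],
)

```text
clock: 39.13
tcp_pos: [0.6134, -0.0608, 0.2373]
tcp_rot: [-0.412, 0.574, 0.404, 0.581]
ft_force: [0.9, -0.4, 0.7]
width: 0.0621
```

Emit:
move_arm(
  steps=[
    {"dp": [-1, -1.2, 0], "delta_rot": [0, 0, 0], "fingers": 62},
    {"dp": [-2, -2.1, 0], "delta_rot": [0, 0, 0], "fingers": 62},
    {"dp": [-2.8, -3.2, 0], "delta_rot": [0, 0, 0], "fingers": 62},
    {"dp": [-3.6, -4.2, 0], "delta_rot": [0, 0, 0], "fingers": 62},
    {"dp": [-4.4, -5.2, 0], "delta_rot": [0, 0, 0], "fingers": 62},
    {"dp": [-5, -6.2, 0], "delta_rot": [0, 0, 0], "fingers": 62},
    {"dp": [-5.5, -7.2, 0], "delta_rot": [0, 0, 0], "fingers": 62},
    {"dp": [-5.5, -8, 0], "delta_rot": [0, 0, 0], "fingers": 62},
  ],
)

```text
clock: 39.8
tcp_pos: [0.441, -0.3012, 0.2293]
tcp_rot: [-0.406, 0.579, 0.408, 0.578]
ft_force: [0.2, 0.5, -0.2]
width: 0.0622
```

Run:
```python
from h import *
snap('top','t13.png');snap('scene','s13.png')
t=cv2.imread('pics/t13.png')[130:285,85:360]; s=cv2.imread('pics/s13.png')[160:290,210:440]
cv2.imwrite('pics/m13.png',cv2.resize(cv2.vconcat([cv2.resize(t,(560,316),interpolation=cv2.INTER_CUBIC),cv2.resize(s,(560,270),interpolation=cv2.INTER_CUBIC)]),None,fx=1,fy=1))
cv2.imwrite('pics/c13.png',cv2.resize(cv2.imread('pics/t13.png')[130:285,225:360],None,fx=3.8,fy=3.8,interpolation=cv2.INTER_CUBIC))
print(env.state()['clock'],env.state()['tcp_pos'])
```

```text
39.9 [ 0.44395616 -0.30424026  0.22970757]
```

View pics/m13.png

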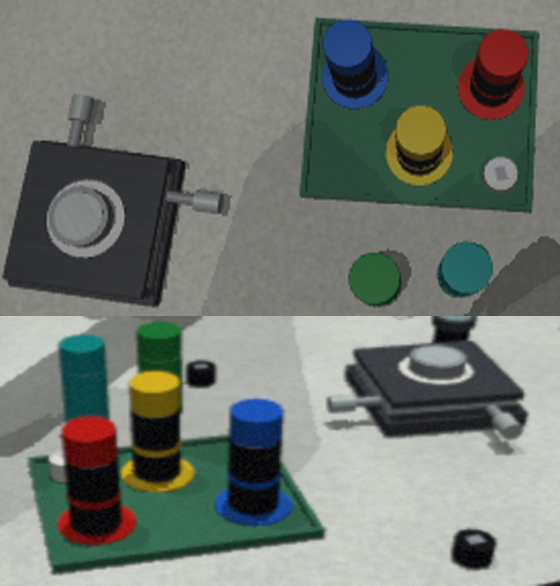

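View pics/c13.png

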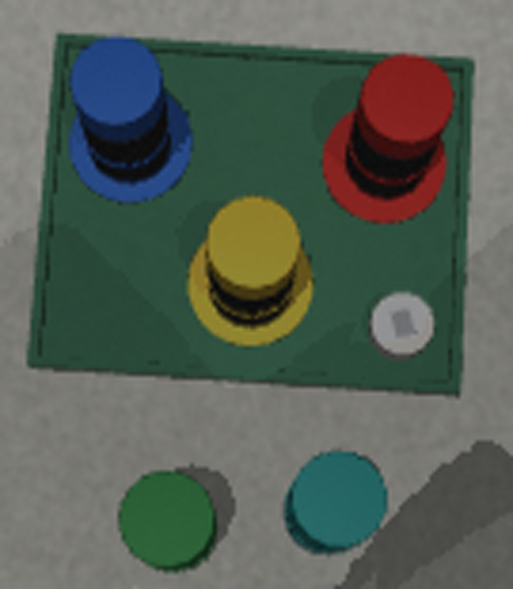

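Run:
```python
from h import *
Q=lambda x,y,z:ray('top',225+x/3.8,130+y/3.8,z)[:2]
for n,c,p in(('blue',(116.5,81),(131,142)),('red',(407,99),(385,161)),('yel',(254,242),(251,283))): print(n,Q(*c,.107).round(4),Q(*p,.007).round(4),((Q(*c,.107)-Q(*p,.007))*1000).round(1))
R=lambda x,y,z:ray('top',85+x/2.036,130+y/2.039,z)[:2]
print('block',R(78,216,.056),'disc',R(86,218,.04))
```

```text
blue [0.6197 0.0626] [0.6216 0.0621] [-1.8  0.5]
red [ 0.6082 -0.0608] [ 0.6086 -0.0609] [-0.3  0.1]
yel [0.5478 0.0061] [0.55   0.0058] [-2.3  0.3]
block [0.49409372 0.29106771] disc [0.49434711 0.29016247]
```

Everything is within about 2 mm of centre and the robot is clear, so I'm handing in.

```bash
python3 -c "
from cell import env
print(env.state()['clock'],env.close_job())"
```

```text
the job is handed in; nothing more can be done
39.9 None
```

The job is done and handed in at 39.9 s. I stood all three canisters on the mat, then laid the block on the stage disc. After that I put blue, yellow and red back on their own pads, and nothing fell over.

| Item | Offset from centre, last top view |
|---|---|
| Block on the disc | about 1 mm |
| Red canister on its pad | about 0.3 mm |
| Blue canister on its pad | about 2 mm |
| Yellow canister on its pad | about 2.3 mm |

In the last pictures all three canisters stand upright and the block lies flat. The gripper was raised and clear, over by the mat.

- **Blue's offset:** the wrist and top views both put its cap about 2 mm towards the robot, although its base looked centred on the pad. I left it there.
- **Extra contact:** blue touched its pad slightly early, at about 7 N, which is under the limits. Nothing else I checked failed.

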